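Change over the drill chucks in the crowded bench rack

TASK

The large drill chuck stands at the back of the plywood rack, hemmed in by the V-block and the step block: first lift both blocks out, stand them upright in the flat grey tray, and leave the large chuck alone until both are there. Then stand the large chuck upright in the middle of the round black pad on the steel drill plate, and stand the small chuck in its place on the round mark at the back of the rack. Finally put each block back in the rack, upright and square, where it stood before, and knock nothing over and leave the other things on the bench where they are.

Things in the scene. Friction and masses are not known exactly. Their poses are not given: they have to be found in the camera images.
- big_chuck_mid (a point): Large keyed drill chuck, bright steel, round, standing nose up: 50 mm diameter (upright cylinder from 8 to 42 mm above its foot, tapering above), 60 mm tall, about 0.45 kg. The point is on its axis, half-way up (30 mm above its foot). Starts at the back of the rack; the back wall is about 9 mm behind it and the two blocks about 6 mm to either side of it, a little nearer to the robot. z axis up along its axis.
- small_chuck_mid (a point): Small keyed drill chuck, bright steel, round, standing nose up: 34 mm diameter (upright cylinder from 8 to 37 mm above its foot, tapering above), 52 mm tall, about 0.2 kg. The point is on its axis, half-way up (26 mm above its foot). Starts on the bench in front of the rack, on the robot's side. z axis up.
- v_block_mid (a point): Steel V-block, 45 mm along its x, 50 mm along its y, 48 mm tall, with a V groove along its y in the top; its faces at +x and -x are flat and full height, to be gripped across x (45 mm). About 0.5 kg. The point is at its centre, 24 mm above its underside. Starts in the front left or front right place of the rack, about square to it.
- step_block_mid (a point): Steel step block, 45 mm along its x, 50 mm along its y, with a staircase of four 12.5 mm steps rising towards its +y: 24, 32, 40 and 48 mm tall; its flat faces at +x and -x are to be gripped across x (45 mm). About 0.45 kg. The point is at the middle of its outline, 24 mm above its underside. Starts in the other front place of the rack, about square to it.
- rack: Fixed plywood rack, open at the top and at the front (its -x side, towards the robot). Origin at bench level; inner floor 8 mm above the origin, from x = -58 to +60 mm and y = -92 to +92 mm; back wall (inner face at x = +60 mm) and side walls 8 mm thick, their tops 40 mm above the bench. The two blocks stand at about x = 0, y = +56 mm and x = 0, y = -56 mm; which is on which side varies. x to the back, y to the left, z up.
- rack_back (a point): The middle of the round black mark (60 mm diameter, flush with the floor) at the back of the rack, where the large chuck stands at the start: on the rack's inner floor, 8 mm above the bench, at x = +26 mm, y = 0 of the rack. Axes as the rack's.
- tray: Fixed flat grey metal tray, 140 mm along x, 230 mm along y, open at the top, inner floor 5 mm above its origin (underside centre, at bench level), rim 5 mm thick and 14 mm above the bench. Empty but for a small loose brass slug (22 mm diameter, 12 mm tall) at x = +48 mm, y = 0; both blocks fit side by side at x = -10 mm, y = +52 and -52 mm. Stands on the left or the right of the rack.
- pad_top (a point): The centre of the top of the round black rubber pad (68 mm diameter), 20 mm above the bench, on the fixed steel drill plate (160 mm along x, 170 mm along y, 14 mm thick; the pad is in its middle, 6 mm proud of it). A loose brass spacer ring (28 mm diameter, 10 mm tall) lies on the plate at x = +63 mm, y = +65 mm from the pad; nothing else is on it. Stands on the other side of the rack from the tray.
There are look-alikes about, which are no part of the job. What is shaped like the part that bears step_block_mid but yellow is not meant. What is shaped like the part that bears v_block_mid but blue is not meant.

How it is judged:
On the way, in this order (a step that is already met when the one before it is completed fails the run):
1. the V-block and the step block both stand upright and released in the tray, the large chuck still in its place (x of v_block_mid in the frame of tray between -0.06 and 0.06 m and y of v_block_mid in the frame of tray between -0.1 and 0.1 m and z of each of v_block_mid, step_block_mid in the frame of tray below 0.037 m and linear speed of each of v_block, step_block below 0.02 m/s and contact force between the fingers and v_block below 0.3 N and angle between each of v_block_mid, step_block_mid's own z axis and vertical below 0.15 rad and x of step_block_mid in the frame of tray between -0.06 and 0.06 m and y of step_block_mid in the frame of tray between -0.1 and 0.1 m and contact force between the fingers and step_block below 0.3 N and distance of big_chuck_mid from where it was at the start of the episode below 0.02 m), for 0.2 s.
2. the large chuck stands upright and released on the round pad (horizontal distance between big_chuck_mid and pad_top below 0.012 m and z of big_chuck_mid in the frame of pad_top between 0.025 and 0.036 m and linear speed of big_chuck below 0.02 m/s and contact force between the fingers and big_chuck below 0.3 N and angle between big_chuck_mid's own z axis and vertical below 0.15 rad), for 0.2 s.
3. the small chuck stands upright and released on the mark at the back of the rack (horizontal distance between small_chuck_mid and rack_back below 0.013 m and z of small_chuck_mid in the frame of rack_back below 0.032 m and linear speed of small_chuck below 0.02 m/s and contact force between the fingers and small_chuck below 0.3 N and angle between small_chuck_mid's own z axis and vertical below 0.15 rad), for 0.2 s.
At the end, for the whole second after the job is handed in: The large chuck stands upright on the pad within 12 mm of its middle, the small chuck upright on the rack's back mark within 13 mm of its middle, and each block upright in the rack within 14 mm of where it started and within 0.3 rad of square to the rack; all released and at rest (all of step 2 and all of step 3 and distance of each of v_block_mid, step_block_mid from where it was at the start of the episode below 0.014 m and angle between the x axis of each of v_block_mid, step_block_mid and the x axis of rack, either way round below 0.3 rad and linear speed of each of v_block, step_block below 0.02 m/s and contact force between the fingers and v_block below 0.3 N and angle between each of v_block_mid, step_block_mid's own z axis and vertical below 0.15 rad and contact force between the fingers and step_block below 0.3 N); the robot touches nothing.
It fails at once if a chuck or a block is knocked over (angle between any of big_chuck_mid, small_chuck_mid, v_block_mid, step_block_mid's own z axis and vertical above 0.9 rad).
It fails at once if another thing on the bench is shoved more than 30 mm (distance of any of spacer, slug, oil, tin, carton, spanner, brush from where it was at the start of the episode above 0.03 m).
It also fails if it takes over 144 s, if anything falls off the work surface, if the arm or the gripper's body presses on something with over 40 N, if the wrist force passes 120 N, or if a joint passes its speed limit or range.

ROBOT

A 7-joint arm with a two-finger parallel gripper is mounted at the origin on the work surface. World frame = base frame: x ahead of the robot, y to its left, z up, the work surface at z = 0. Lengths are in m, angles in rad, forces in N, time in s.
With the tool pointing down it reaches from about 0.35 to 0.9 m from the base axis. Payload 7.2 kg.
Tool frame: the origin (TCP) lies on the centre line of the jaws, within the pads' length; the fingertips stand 8 mm ahead of it and the grasp point (between the pads) lies 11 mm behind it; x points along the fingers, y is the direction in which the jaws open and shut, and the axes are right-handed (so a half turn about x gives the same grasp; the last joint's range is limited). The gripper opens to 85 mm and grips with 20 to 120 N. Pads are 22 mm wide; open, the fingers measure 114 mm over their backs; the gripper's body (76 mm by 85 mm) begins 54 mm behind the grasp point. The pads swing forward as they close: fully open they stand 13 mm farther back than shut.
Start: joints at [-1.23, 0.411, -0.013, 1.596, 0.006, 1.134, -0.082], TCP at [0.248, 0.573, 0.239] pointing down, gripper open.
Joint ranges: [-2.95, 2.95], [-0.29, 1.99], [-1.47, 1.44], [0.14, 2.54], [-1.03, 4.17], [0.13, 1.85], [-2.86, 2.86]. Speed limits (rad/s): [2.39, 2.39, 3.01, 3.01, 3.14, 3.14, 3.14].

INTERFACE

Orientations are given as a unit quaternion [x, y, z, w].
In Python, from bench import arm gives the robot as it stands.
- The arm moves only by the tool step_arm, never from a script. Its argument "deltas" is a list of rows, each a list of 5 numbers: the closure, from 0 (fully open) to 1 (shut), then the shift along the world's x, y, z in cm, then the turn about the world's z in rad. In form: [[claw, tx, ty, tz, yaw], ...]. A call has 1 to 5 rows; each row is the pose to reach, as a shift and turn from the pose commanded when the call began; what a row does not reach only later rows make up. A row lasts 1/8 s, in which the tool goes at most 62.5 mm and 10.7 degrees, less where a joint would pass 70% of its speed; a pose out of reach is approached as far as the arm can. A call with a gripper value outside its range is refused whole. The fingers move at their own pace and stop on an object; "force" is the grip in N (left out, the last holds). Time passes only in rows, so rows that repeat a pose let the fingers close. It gives the time, the measured TCP pose, the force and the opening at its end, in the units of the state.
- arm.observe(): the state, without advancing time (a new reading comes with each control period).
- arm.get_image(name): name is "scene" or "top"; returns a dict with "img" (420x560x3 uint8, red, green, blue), "depth" (420x560 float32, m along the optical axis (not along the pixel's ray), 0 where there is no reading), "intrinsics" (3x3 intrinsics, pixels), "extrinsics" (4x4, takes a point from world to camera coordinates). Camera axes: x right, y down, z forward; pixel columns grow to the right and rows downward; lengths in m; the calibration is good to about 2 mm. A picture is of the moment at which its call begins.
- arm.finish_job(): hands the job in, once; it reports no verdict.
The state is a dict: "t": time; "qpos": joint angles; "joint_velocities": joint speeds; "joint_torque": joint torques, N m; "tcp_pos": TCP position; "ee_rot": TCP orientation; "contact_force": force on the tool from outside, world axes, zero at the start; "wrist_torque": the same for the moment, N m; "opening": finger opening in m.
Only numpy, scipy, OpenCV 4.12 (cv2) and the standard library are available. Lean on these libraries where they do the work, as an engineer would, in place of code of your own. Each camera call takes 0.05 s, during which the arm holds its last target.

## Working session

There is one attempt and no reset: what is moved stays moved. The work goes in short steps, Python scripts to look and compute and a tool call to move; the robot and the scene stay as the last step left them, time stands still between calls to the robot, and variables do not carry over. Pictures are saved under pics/ and viewed, and the job is handed in when it is done.

Besides the shell and the picture viewer there is one more tool, called after "Request:" as a command line: name --pt "numbers of a row" for each row, then --argument value for the rest. step_arm: Moves the arm, as the interface text tells. Its arguments: {"type":"object","properties":{"deltas":{"type":"array","items":{"type":"array","items":{"type":"number"}}},"force":{"type":"number"}},"required":["deltas"]}

```bash
mkdir -p pics; ls; cat > h.py <<'E'
import numpy as np, cv2
from bench import arm
def shot(name,fn):
    d=arm.get_image(name); cv2.imwrite('pics/'+fn+'.png',d['img'][:,:,::-1]); np.savez('pics/'+fn+'.npz',**d); return d
def cloud(d):
    K=np.array(d['intrinsics']);E=np.array(d['extrinsics']);z=d['depth']
    v,u=np.mgrid[:z.shape[0],:z.shape[1]]
    P=np.stack([(u-K[0,2])/K[0,0]*z,(v-K[1,2])/K[1,1]*z,z],-1)
    return (P-E[:3,3])@E[:3,:3]
E
python3 - <<'E'
from h import *
s=arm.observe()
for k,v in s.items(): print(k,np.round(v,3))
for n in ('scene','top'):
    d=shot(n,n+'0'); E=np.array(d['extrinsics']); print(n,np.round(d['intrinsics'],1).tolist(),'campos',np.round(-E[:3,:3].T@E[:3,3],3),np.round(E[:3,:3],2).tolist())
E
```

```text
pics
t 0.0
qpos [-1.23   0.412 -0.013  1.597  0.006  1.134 -0.082]
joint_velocities [ 0.     0.     0.001 -0.001 -0.     0.    -0.   ]
joint_torque [ 0.0000e+00 -6.0063e+01  6.8200e-01 -2.9940e+01  1.4000e-02  1.1000e-02
  0.0000e+00]
tcp_pos [0.248 0.573 0.238]
ee_rot [ 0.143  0.692 -0.144  0.692]
contact_force [ 0.069 -0.342 -0.357]
wrist_torque [0.048 0.011 0.022]
opening 0.086
scene [[515.7, 0.0, 277.0], [0.0, 515.7, 213.3], [0.0, 0.0, 1.0]] campos [0.968 0.781 0.674] [[-0.88, 0.48, -0.0], [0.28, 0.5, -0.82], [-0.39, -0.72, -0.57]]
top [[416.3, 0.0, 278.5], [0.0, 416.3, 205.6], [0.0, 0.0, 1.0]] campos [0.42  0.013 0.894] [[-0.0, -1.0, 0.02], [-0.99, -0.0, -0.17], [0.17, -0.02, -0.98]]
```

View pics/scene0.png

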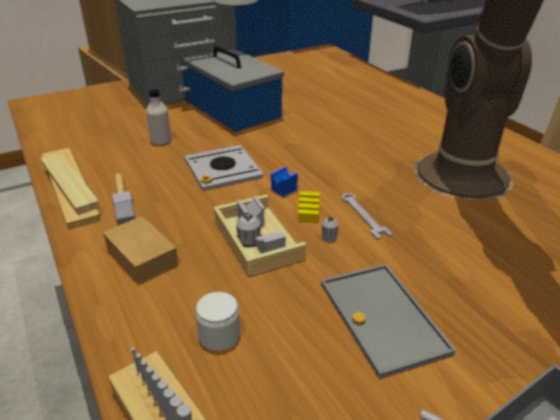

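View pics/top0.png

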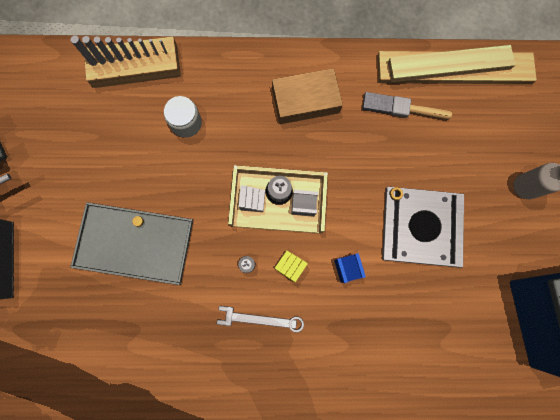

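The top view shows the rack at about (278,200) with the step block on its left (252,198), the V-block on its right (304,202) and the large chuck at (280,188). The small chuck is at (247,264), the tray at (132,243) with the slug at (138,221), and the pad at (425,226). Next I'll measure them.

```bash
cat > meas.py <<'E'
from h import *
d=dict(np.load('pics/top0.npz')); P=cloud(d); img=d['img']
c=img[150:300,60:480]
cv2.imwrite('pics/crop_rack.png',cv2.resize(img[155:285,220:375][:,:,::-1],None,fx=5,fy=5,interpolation=cv2.INTER_CUBIC)[:600,:775])
np.set_printoptions(precision=4,suppress=True)
def blob(m,name,zlo,zhi,box):
    u0,v0,u1,v1=box
    q=P[v0:v1,u0:u1]; s=(q[...,2]>zlo)&(q[...,2]<zhi)
    pts=q[s].reshape(-1,3)
    r=cv2.minAreaRect(np.ascontiguousarray(pts[:,:2],dtype=np.float32)*1000)
    print(name,len(pts),'mean',pts.mean(0),'rect',np.round(r[0],1),np.round(r[1],1),round(r[2],1),'z',np.percentile(pts[:,2],[5,50,95]))
    return pts
blob(0,'bench',-.02,.02,(200,270,230,300))
blob(0,'rackwalls',.033,.0425,(222,155,335,240))
blob(0,'step>45',.048,.060,(234,180,270,220))
blob(0,'step>28',.0285,.060,(239,184,266,213))
blob(0,'v',.045,.060,(288,184,322,220))
blob(0,'big',.06,.075,(262,170,298,205))
blob(0,'big2',.03,.075,(268,178,294,200))
blob(0,'small',.01,.06,(232,250,262,280))
blob(0,'smalltop',.045,.06,(232,250,262,280))
blob(0,'tray',.010,.020,(60,190,205,295))
blob(0,'slug',.0155,.022,(125,210,150,232))
blob(0,'plate',.010,.024,(375,180,475,275))
g=cv2.cvtColor(img,cv2.COLOR_RGB2GRAY)
s=np.zeros_like(g);s[200:250,405:447]=(g[200:250,405:447]<45)*255
q=P[s>0]; r=cv2.minEnclosingCircle((q[:,:2]*1000).astype(np.float32)); print('pad',r,q.mean(0),len(q))
E
python3 meas.py
```

```text
bench 898 mean [ 0.407   0.1264 -0.0009] rect [407.1 126.6] [60.4 62.8] 0.1 z [-0.0035 -0.0009  0.0017]
rackwalls 1201 mean [ 0.6013 -0.0105  0.0386] rect [586.8  -7.2] [200.4 126.7] 85.8 z [0.0346 0.0388 0.0415]
step>45 192 mean [0.5878 0.0596 0.0535] rect [588.9  42.4] [47.6 66.9] 7.0 z [0.0484 0.0544 0.0571]
step>28 544 mean [0.584  0.0494 0.0433] rect [585.3  48.3] [50.  46.6] 85.7 z [0.0301 0.0439 0.0563]
v 354 mean [ 0.5786 -0.0589  0.052 ] rect [582.1 -55.8] [62.  57.3] 85.1 z [0.0458 0.0529 0.057 ]
big 66 mean [ 0.6054 -0.0094  0.0634] rect [606.2  -9.3] [27.3 26.6] 29.7 z [0.0601 0.0619 0.0683]
big2 457 mean [ 0.6028 -0.0097  0.0549] rect [603.6 -12.1] [44.5 52.7] 1.2 z [0.0417 0.0563 0.0653]
small 224 mean [0.4481 0.058  0.0405] rect [448.6  58.7] [32.9 32.4] 89.3 z [0.0347 0.041  0.0489]
smalltop 19 mean [0.4481 0.0587 0.0494] rect [449.7  57.7] [15.7 17. ] 45.1 z [0.0451 0.0504 0.0528]
tray 899 mean [0.4966 0.2991 0.0129] rect [494.2 300.3] [230.8 140. ] 80.9 z [0.0105 0.0127 0.016 ]
slug 48 mean [0.5412 0.2907 0.0167] rect [544.1 294.6] [29.  19.1] 51.0 z [0.0156 0.0165 0.0192]
plate 5689 mean [ 0.5285 -0.3203  0.0145] rect [ 530.4 -321.3] [170.9 160.2] 84.6 z [0.0112 0.0139 0.0203]
pad ((477.7440185546875, -170.5258026123047), 192.4286651611328) [ 0.5296 -0.3199  0.0206] 753
```

```bash
python3 - <<'E'
from h import *
d=dict(np.load('pics/top0.npz'));P=cloud(d)
for v in (195,200,205): print(v,np.round(P[v,225:335:2,2]*1000).astype(int).tolist())
for u in (252,280,304): print(u,np.round(P[160:240:2,u,2]*1000).astype(int).tolist())
E
```

```text
195 [-3, -1, -1, 39, 36, 21, 8, 4, 56, 54, 55, 47, 49, 45, 37, 38, 40, 30, 30, 31, 7, 6, 31, 49, 50, 53, 54, 54, 54, 54, 57, 51, 27, 7, 32, 48, 48, 46, 47, 49, 48, 49, 52, 50, 51, 52, 50, 8, 15, 38, 40, -3, -2, -2, 1]
200 [-1, -1, -3, 39, 38, 11, 10, 57, 56, 55, 53, 46, 47, 48, 40, 38, 39, 32, 30, 29, 6, 7, 7, 6, 7, 31, 29, 34, 30, 26, 21, 9, 6, 6, 40, 37, 38, 39, 43, 40, 39, 41, 39, 41, 40, 42, 8, 6, 19, 38, 39, 894, 0, -1, -2]
205 [1, -2, -1, 37, 40, 4, 9, 56, 57, 57, 49, 46, 48, 41, 39, 38, 38, 29, 31, 30, 6, 7, 9, 7, 6, 5, 8, 10, 6, 7, 5, 5, 6, 9, 46, 44, 46, 43, 43, 38, 41, 42, 40, 39, 37, 38, 4, 5, 26, 40, 41, 1, 1, 0, 0]
252 [-2, 0, -1, 1, 39, 38, 22, 6, 7, 7, 8, 5, 7, 9, 46, 47, 46, 41, 39, 41, 40, 38, 38, 38, 38, 19, 9, 7, 5, 4, 7, 7, 10, 9, 1, 0, -3, 0, -3, 0]
280 [2, -1, -1, 0, -2, 39, 39, 19, 52, 57, 59, 57, 59, 57, 68, 63, 61, 57, 54, 48, 34, 6, 9, 8, 10, 5, 5, 5, 6, 8, 7, 7, 7, 7, 6, 1, -1, -1, 0, 1]
304 [1, -2, 0, 0, 0, -2, 39, 38, 22, 10, 9, 10, 7, 6, 6, 8, 57, 52, 48, 43, 40, 36, 38, 47, 52, 55, 53, 25, 9, 3, 6, 7, 7, 8, 8, 6, 0, 1, -1, -1]
```

View pics/crop_rack.png

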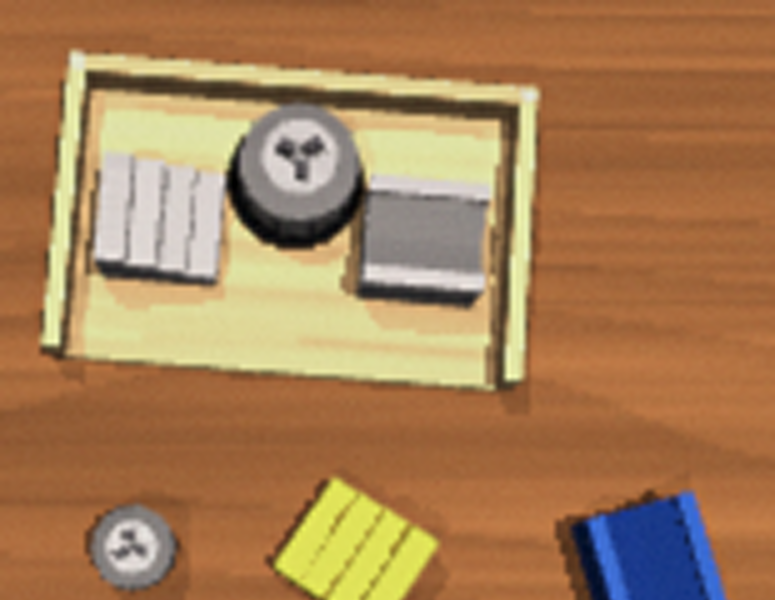

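The step block steps rise to world +y and the V groove runs along world y, so both blocks are gripped with the jaws along the rack's x. The rack yaw is about -4.2° and the tray about -9.1°. I'll refine these in the rack frame.

```bash
cat > meas2.py <<'E'
from h import *
from scipy.spatial.transform import Rotation as R
import sys
np.set_printoptions(precision=4,suppress=True)
RO=np.array([.5818,-.0068]); yaw=np.deg2rad(-4.2)
X=np.array([np.cos(yaw),np.sin(yaw)]);Y=np.array([-X[1],X[0]])
TO=np.array([.4942,.3003]); ty=np.deg2rad(-9.1); TX=np.array([np.cos(ty),np.sin(ty)]);TY=np.array([-TX[1],TX[0]])
def rf(p): q=p[...,:2]-RO; return np.stack([q@X,q@Y],-1)*1000
def tf(p): q=p[...,:2]-TO; return np.stack([q@TX,q@TY],-1)*1000
def toworld(x,y): return RO+(x*X+y*Y)/1000
def tray(x,y): return TO+(x*TX+y*TY)/1000
if __name__=='__main__':
    for n in ('top0','scene0'):
        d=dict(np.load(f'pics/{n}.npz'));P=cloud(d).reshape(-1,3); r=rf(P); z=P[:,2]
        print(n)
        def rep(name,s):
            c=cv2.minAreaRect(r[s].astype(np.float32)); print(name,s.sum(),np.round(np.percentile(r[s],[2,98],axis=0),1).tolist(),np.round(c[0],1),np.round(c[1],1),round(c[2],1))
        inn=(abs(r[:,0])<45)
        rep('V',inn&(r[:,1]<-32)&(r[:,1]>-86)&(z>.03)&(z<.06)&~(np.hypot(r[:,0]-26,r[:,1])<28))
        rep('S',inn&(r[:,1]>32)&(r[:,1]<86)&(z>.028)&(z<.06)&~(np.hypot(r[:,0]-26,r[:,1])<28))
        rep('Stop',inn&(r[:,1]>32)&(r[:,1]<86)&(z>.05)&(z<.06)&~(np.hypot(r[:,0]-26,r[:,1])<28))
        rep('B',(np.hypot(r[:,0]-26,r[:,1])<29)&(z>.06))
        rep('B2',(np.hypot(r[:,0]-26,r[:,1])<29)&(z>.047)&(z<.06))
        q=np.hypot(P[:,0]-.449,P[:,1]-.058)<.025
        s=q&(z>.015)&(z<.06); c=cv2.minEnclosingCircle((P[s][:,:2]*1000).astype(np.float32)); print('small',c, P[s].mean(0))
        s=(np.hypot(P[:,0]-.530,P[:,1]+.320)<.045)&(z>.0172)&(z<.026);c=cv2.minEnclosingCircle((P[s][:,:2]*1000).astype(np.float32)); print('pad',c,P[s].mean(0))
    s=arm.observe(); print(R.from_quat(s['ee_rot']).as_matrix())
    print('V',toworld(0,-56),'S',toworld(0,56),'B',toworld(26,0),'tray+-',tray(-10,52),tray(-10,-52))
E
python3 meas2.py
```

```text
top0
V 538 [[-24.5, -79.3], [19.7, -33.6]] [ -1.9 -56.1] [46.  47.8] 0.1
S 533 [[-23.2, 33.0], [20.9, 79.2]] [-0.4 56.2] [46.7 48. ] 0.2
Stop 143 [[-22.4, 63.7], [20.6, 79.7]] [-0.1 70. ] [46.7 22.2] 6.6
B 66 [[10.2, -15.6], [39.3, 12.7]] [24.5 -0.7] [27.3 26.6] 33.9
B2 375 [[2.4, -23.2], [47.0, 21.3]] [25.1 -1.2] [48.5 48.4] 84.8
small ((448.44146728515625, 58.501888275146484), 17.140785217285156) [0.4482 0.058  0.0407]
pad ((530.1351928710938, -315.510009765625), 40.52383041381836) [ 0.5302 -0.3212  0.0197]
scene0
V 312 [[-22.3, -78.5], [22.1, -32.3]] [ -0.9 -56.3] [48.6 46.7] 89.8
S 424 [[-21.6, 33.9], [23.7, 83.7]] [ 0.6 58.4] [52.3 47.1] 89.6
Stop 128 [[-21.0, 68.4], [23.3, 83.9]] [ 0.9 75.8] [17.4 46.6] 89.4
B 44 [[17.6, -6.8], [38.4, 11.7]] [28.2  1.4] [22.8 16.7] 46.0
B2 257 [[5.5, -13.8], [49.3, 25.5]] [28.1  2.8] [44.8 50.7] 23.1
small ((451.3351745605469, 62.48460006713867), 17.93083381652832) [0.455  0.0676 0.0331]
pad ((531.34912109375, -318.218994140625), 35.72241973876953) [ 0.5322 -0.3186  0.0186]
[[-0.0005  0.3975  0.9176]
 [-0.0013  0.9176 -0.3975]
 [-1.     -0.0014  0.0001]]
V [ 0.5777 -0.0626] S [0.5859 0.049 ] B [ 0.6077 -0.0087] tray+- [0.4926 0.3532] [0.4761 0.2505]
```

Request:
step_arm --pt "0.27 33.8 -52.1 -8 -1.236" --pt "0.27 33.8 -52.1 -8 -1.236" --pt "0.27 33.8 -52.1 -8 -1.236" --pt "0.27 33.8 -52.1 -8 -1.236" --pt "0.27 33.8 -52.1 -8 -1.236" --force 60

```text
t: 0.72
tcp_pos: [0.4178, 0.3116, 0.1991]
ee_rot: [0.443, 0.552, -0.442, 0.552]
contact_force: [1.3, -0.6, -0.3]
opening: 0.0621
```

Request:
step_arm --pt "0.27 16.8 -25.96 -3.9 -0.53" --pt "0.27 16.8 -25.96 -3.9 -0.53" --pt "0.27 16.8 -25.96 -3.9 -0.53" --pt "0.27 16.8 -25.96 -3.9 -0.53" --pt "0.27 16.8 -25.96 -3.9 -0.53"

```text
t: 1.35
tcp_pos: [0.5858, 0.0524, 0.1599]
ee_rot: [-0.57, -0.418, 0.57, -0.418]
contact_force: [0.5, 0.9, 0.4]
opening: 0.0623
```

```bash
cat > st.py <<'E'
from h import *
from meas2 import rf,tf
from scipy.spatial.transform import Rotation as R
s=arm.observe(); M=R.from_quat(s['ee_rot']).as_matrix()
print('t',round(s['t'],2),'tcp',np.round(s['tcp_pos'],4),'jaw deg',np.round(np.rad2deg(np.arctan2(M[1,1],M[0,1])),2),'rack',rf(np.array(s['tcp_pos'])),'tray',tf(np.array(s['tcp_pos'])),'F',np.round(s['contact_force'],2),'op',round(s['opening'],4),'q',np.round(s['qpos'],2))
E
python3 st.py
```

```text
t 1.35 tcp [0.5858 0.0524 0.1599] jaw deg -17.47 rack [-0.2997 59.334 ] tray [ 129.701  -230.2886] F [0.45 0.91 0.37] op 0.0623 q [-0.51  0.45  0.45  1.8  -0.24  0.94 -0.26]
```

Request:
step_arm --pt "0.27 0 0 -3 0.116" --pt "0.27 0 0 -6 0.232" --pt "0.27 0 0 -6 0.232" --pt "0.27 0 0 -6 0.232"

```text
t: 1.85
tcp_pos: [0.5855, 0.0539, 0.1011]
ee_rot: [0.519, 0.48, -0.518, 0.481]
contact_force: [0.3, 0.0, 0.8]
opening: 0.0622
```

```bash
python3 st.py
```

```text
t 1.85 tcp [0.5855 0.0539 0.1011] jaw deg -4.35 rack [-0.71   60.7953] tray [ 129.1675 -228.8677] F [0.27 0.05 0.84] op 0.0622 q [-0.45  0.52  0.37  1.84 -0.25  0.82 -0.03]
```

Request:
step_arm --pt "0.27 0.05 -0.15 -2 0" --pt "0.27 0.05 -0.15 -4 0" --pt "0.27 0.05 -0.15 -6 0" --pt "0.27 0.05 -0.15 -7.9 0" --pt "0.27 0.05 -0.15 -7.9 0"

```text
t: 2.48
tcp_pos: [0.5851, 0.0526, 0.0208]
ee_rot: [-0.518, -0.481, 0.519, -0.481]
contact_force: [0.0, 0.0, -0.2]
opening: 0.0623
```

```bash
python3 st.py; python3 - <<'E'
from h import *
shot('scene','s1')
d=cv2.imread('pics/s1.png');cv2.imwrite('pics/s1c.png',cv2.resize(d[150:300,180:360],None,fx=4,fy=4))
E
```

```text
t 2.48 tcp [0.5851 0.0526 0.0208] jaw deg -4.23 rack [-1.0466 59.4436] tray [ 128.9475 -230.2432] F [ 0.05  0.01 -0.16] op 0.0623 q [-0.4   0.63  0.32  1.88 -0.3   0.67  0.02]
```

View pics/s1c.png

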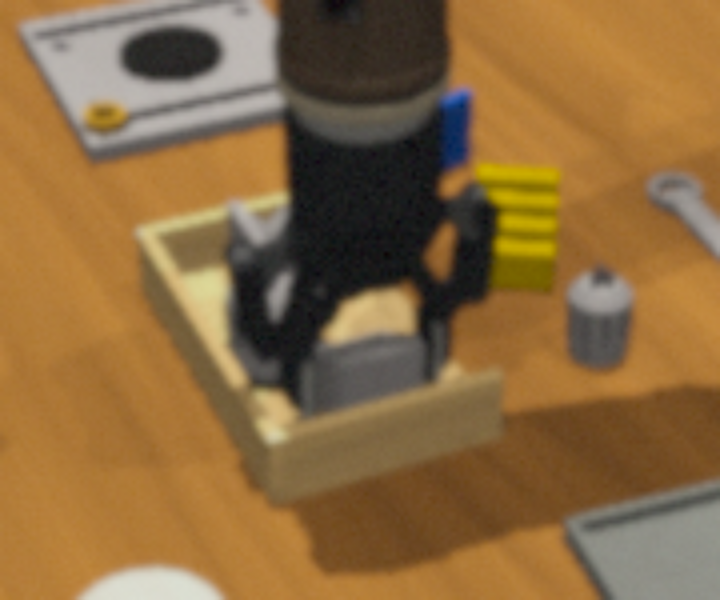

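Request:
step_arm --pt "0.8 0 0 0 0" --pt "0.8 0 0 0 0" --pt "0.8 0 0 0 0" --pt "0.8 0 0 0 0" --force 60

```text
t: 3.02
tcp_pos: [0.5863, 0.0525, 0.0225]
ee_rot: [0.519, 0.481, -0.518, 0.481]
contact_force: [-1.0, -0.2, 6.5]
opening: 0.0444
```

```bash
python3 st.py
```

```text
t 3.02 tcp [0.5863 0.0525 0.0225] jaw deg -4.22 rack [ 0.1222 59.4254] tray [ 130.1136 -230.1615] F [-0.97 -0.16  6.51] op 0.0444 q [-0.4   0.63  0.32  1.88 -0.3   0.67  0.02]
```

Request:
step_arm --pt "0.8 0 0 2 0" --pt "0.8 0 0 5 0" --pt "0.8 0 0 9 0" --pt "0.8 0 0 11 0" --pt "0.8 0 0 11 0"

```text
t: 3.65
tcp_pos: [0.5865, 0.0524, 0.1336]
ee_rot: [0.519, 0.481, -0.517, 0.482]
contact_force: [-0.5, -0.1, -5.8]
opening: 0.0442
```

```bash
python3 st.py; python3 - <<'E'
from h import *
shot('scene','s2')
d=cv2.imread('pics/s2.png');cv2.imwrite('pics/s2c.png',cv2.resize(d[100:300,180:360],None,fx=3,fy=3))
E
```

```text
t 3.65 tcp [0.5865 0.0524 0.1336] jaw deg -4.22 rack [ 0.3501 59.4288] tray [ 130.3404 -230.1386] F [-0.5  -0.07 -5.79] op 0.0442 q [-0.46  0.48  0.39  1.82 -0.23  0.88 -0.04]
```

View pics/s2c.png

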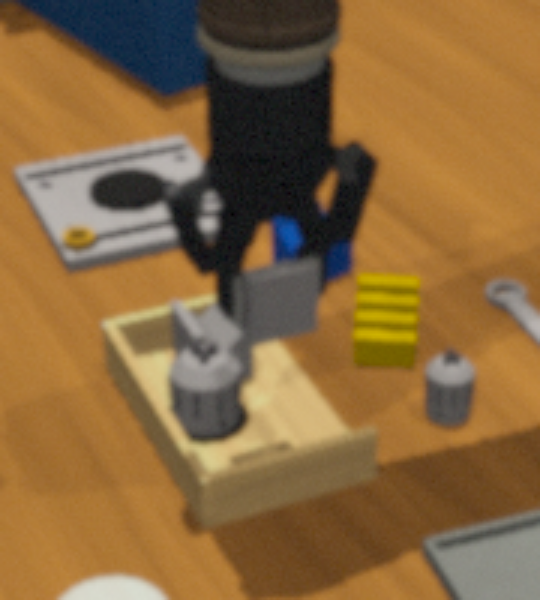

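The step block hangs level in the gripper at about (285,300) in the crop, and the large chuck is undisturbed. Moving it to the tray, far slot.

Request:
step_arm --pt "0.8 -9.4 30.4 -3 0" --pt "0.8 -9.4 30.4 -3 0" --pt "0.8 -9.4 30.4 -3 0" --pt "0.8 -9.4 30.4 -3 0" --pt "0.8 -9.4 30.4 -3 0"

```text
t: 4.32
tcp_pos: [0.4921, 0.3508, 0.1004]
ee_rot: [-0.517, -0.481, 0.519, -0.481]
contact_force: [0.7, 1.7, -4.7]
opening: 0.0444
```

Request:
step_arm --pt "0.8 0 0 0 0" --pt "0.8 0 0 0 0"

```text
t: 4.58
tcp_pos: [0.4928, 0.349, 0.1006]
ee_rot: [-0.517, -0.481, 0.519, -0.482]
contact_force: [0.9, -1.4, -4.2]
opening: 0.044
```

```bash
python3 st.py
```

```text
t 4.58 tcp [0.4928 0.349  0.1006] jaw deg -4.15 rack [-114.8155  348.278 ] tray [-9.0769 47.8178] F [ 0.94 -1.42 -4.24] op 0.044 q [-0.94  0.54  0.34  1.8  -0.23  0.84 -0.57]
```

Request:
step_arm --pt "0.8 -0.1 0.6 -2.5 0" --pt "0.8 -0.1 0.6 -5 0" --pt "0.8 -0.1 0.6 -7 0" --pt "0.8 -0.1 0.6 -8.2 0" --pt "0.8 -0.1 0.6 -8.2 0"

```text
t: 5.2
tcp_pos: [0.4933, 0.3549, 0.0199]
ee_rot: [-0.518, -0.481, 0.518, -0.481]
contact_force: [0.2, 0.6, -4.3]
opening: 0.0441
```

```bash
python3 st.py
```

```text
t 5.2 tcp [0.4933 0.3549 0.0199] jaw deg -4.28 rack [-114.7545  354.2   ] tray [-9.522  53.7234] F [ 0.17  0.64 -4.31] op 0.0441 q [-0.91  0.66  0.29  1.83 -0.28  0.7  -0.54]
```

Request:
step_arm --pt "0.8 0 0 -0.15 0" --pt "0.8 0 0 -0.15 0" --pt "0.27 0 0 -0.15 0" --pt "0.27 0 0 -0.15 0" --pt "0.27 0 0 -0.15 0"

```text
t: 5.82
tcp_pos: [0.4929, 0.3559, 0.0188]
ee_rot: [0.518, 0.481, -0.518, 0.481]
contact_force: [0.1, 1.3, -0.7]
opening: 0.0624
```

```bash
python3 st.py
```

```text
t 5.83 tcp [0.4929 0.3559 0.0188] jaw deg -4.2 rack [-115.2475  355.2222] tray [-10.1005  54.6997] F [ 0.07  1.32 -0.73] op 0.0624 q [-0.91  0.66  0.29  1.83 -0.28  0.69 -0.54]
```

Request:
step_arm --pt "0.27 0 0 5 0" --pt "0.27 0 0 11 0" --pt "0.27 4.2 -20 11 0" --pt "0.27 8.4 -41.9 11 0" --pt "0.27 8.4 -41.9 11 0"

```text
t: 6.45
tcp_pos: [0.5303, 0.1703, 0.1291]
ee_rot: [0.518, 0.481, -0.517, 0.482]
contact_force: [1.2, 0.3, 0.4]
opening: 0.0621
```

```bash
python3 st.py
```

```text
t 6.45 tcp [0.5303 0.1703 0.1291] jaw deg -4.17 rack [-64.3396 172.8612] tray [  56.1981 -122.6464] F [1.2  0.25 0.37] op 0.0621 q [-0.69  0.43  0.38  1.9  -0.21  0.85 -0.27]
```

Request:
step_arm --pt "0.27 4.6 -23.3 -1.5 0" --pt "0.27 4.6 -23.3 -1.5 0" --pt "0.27 4.6 -23.3 -1.5 0" --pt "0.27 4.6 -23.3 -1.5 0" --pt "0.27 4.6 -23.3 -1.5 0"

```text
t: 7.08
tcp_pos: [0.576, -0.0669, 0.1138]
ee_rot: [-0.519, -0.478, 0.52, -0.48]
contact_force: [0.3, 1.0, 1.0]
opening: 0.0625
```

Request:
step_arm --pt "0.27 0 0 0 0"

```text
t: 7.2
tcp_pos: [0.5759, -0.0607, 0.1135]
ee_rot: [0.518, 0.481, -0.518, 0.481]
contact_force: [-0.4, 1.5, -0.8]
opening: 0.0622
```

```bash
python3 st.py; python3 - <<'E'
from h import *
from meas2 import *
d=shot('top','t3');
P=cloud(d).reshape(-1,3);r=tf(P);z=P[:,2]
s=(abs(r[:,0])<60)&(abs(r[:,1])<110)&(z>.025)&(z<.058)
c=cv2.minAreaRect(r[s].astype(np.float32));print('S in tray',s.sum(),c,np.percentile(z[s],[2,98]))
cv2.imwrite('pics/t3c.png',cv2.resize(d['img'][150:300,60:360,::-1],None,fx=2.5,fy=2.5))
E
```

```text
t 7.2 tcp [ 0.5759 -0.0607  0.1135] jaw deg -4.23 rack [ -1.9399 -54.2244] tray [ 137.7666 -343.5721] F [-0.42  1.55 -0.79] op 0.0622 q [-0.28  0.49  0.4   1.86 -0.25  0.84  0.18]
S in tray 666 ((-9.41583251953125, 49.62104034423828), (44.91407012939453, 51.5246696472168), 4.464983940124512) [0.0258 0.0539]
```

View pics/t3c.png

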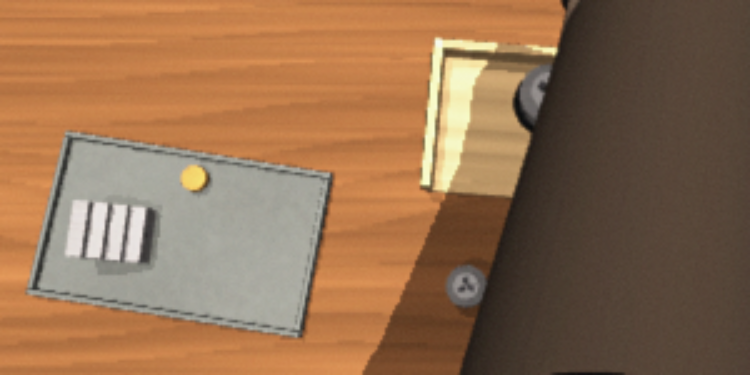

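The step block stands in the tray at (-9, 50) mm, upright. Now the V-block.

Request:
step_arm --pt "0.27 0.05 -0.2 -2.5 0" --pt "0.27 0.05 -0.2 -5 0" --pt "0.27 0.05 -0.2 -7.5 0" --pt "0.27 0.05 -0.2 -9.1 0" --pt "0.27 0.05 -0.2 -9.1 0"

```text
t: 7.88
tcp_pos: [0.5758, -0.062, 0.0216]
ee_rot: [-0.517, -0.482, 0.518, -0.481]
contact_force: [0.1, -0.2, -0.3]
opening: 0.062
```

```bash
python3 st.py; python3 - <<'E'
from h import *
shot('scene','s4')
d=cv2.imread('pics/s4.png');cv2.imwrite('pics/s4c.png',cv2.resize(d[150:300,180:360],None,fx=4,fy=4))
E
```

```text
t 7.88 tcp [ 0.5758 -0.062   0.0216] jaw deg -4.12 rack [ -1.9837 -55.5126] tray [ 137.833  -344.8593] F [ 0.05 -0.18 -0.27] op 0.062 q [-0.23  0.63  0.34  1.9  -0.32  0.67  0.24]
```

View pics/s4c.png

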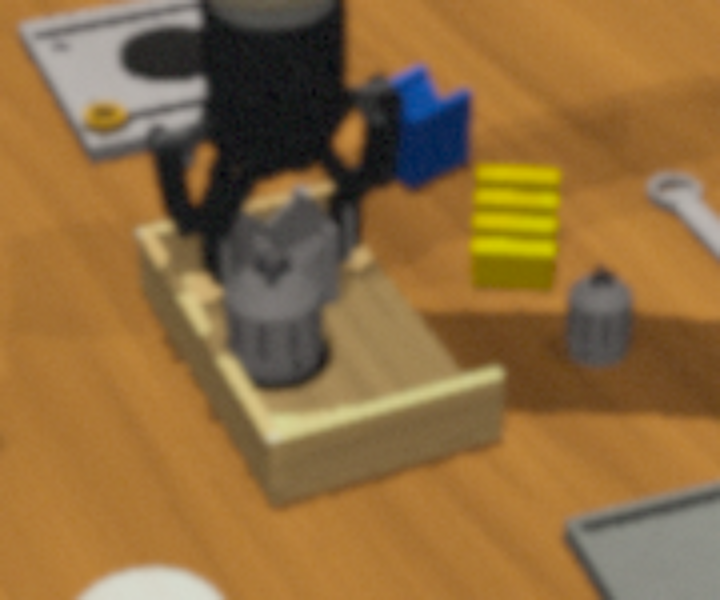

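The V-block sits between the fingers, around (285,250) in the crop, and the chuck is clear of the fingers. Closing.

Request:
step_arm --pt "0.8 0 0 0 0" --pt "0.8 0 0 0 0" --pt "0.8 0 0 0 0" --pt "0.8 0 0 0 0" --force 60

```text
t: 8.43
tcp_pos: [0.577, -0.063, 0.0236]
ee_rot: [0.518, 0.481, -0.518, 0.482]
contact_force: [-1.2, 0.7, 5.6]
opening: 0.0448
```

Request:
step_arm --pt "0.8 0 0 2 0" --pt "0.8 0 0 5 0" --pt "0.8 0 0 9 0" --pt "0.8 0 0 11 0" --pt "0.8 0 0 11 0"

```text
t: 9.05
tcp_pos: [0.5774, -0.0633, 0.1348]
ee_rot: [0.519, 0.48, -0.517, 0.482]
contact_force: [0.7, -0.3, -5.2]
opening: 0.0443
```

```bash
python3 st.py; python3 - <<'E'
from h import *
shot('scene','s5')
d=cv2.imread('pics/s5.png');cv2.imwrite('pics/s5c.png',cv2.resize(d[100:300,180:360],None,fx=3,fy=3))
E
```

```text
t 9.05 tcp [ 0.5774 -0.0633  0.1348] jaw deg -4.22 rack [ -0.2483 -56.6751] tray [ 139.6614 -345.8693] F [ 0.7  -0.34 -5.23] op 0.0443 q [-0.29  0.47  0.42  1.84 -0.24  0.88  0.17]
```

View pics/s5c.png

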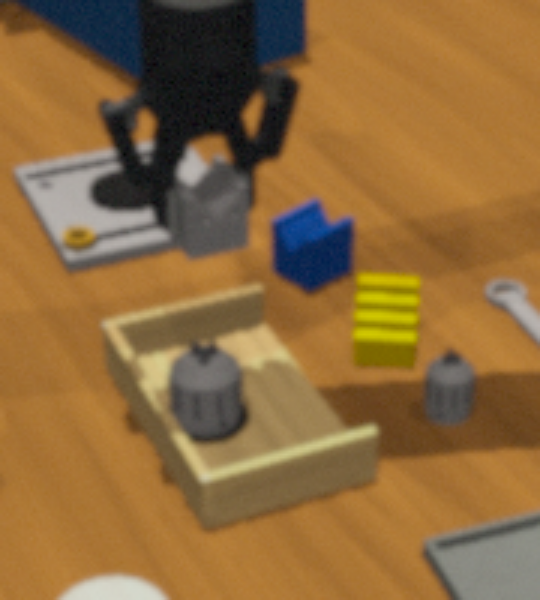

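Request:
step_arm --pt "0.8 -10.1 31.4 -2 0" --pt "0.8 -10.1 31.4 -2 0" --pt "0.8 -10.1 31.4 -2 0" --pt "0.8 -10.1 31.4 -2 0" --pt "0.8 -10.1 31.4 -2 0"

```text
t: 9.72
tcp_pos: [0.4793, 0.2351, 0.1124]
ee_rot: [-0.517, -0.481, 0.519, -0.481]
contact_force: [1.6, -0.1, -5.3]
opening: 0.0445
```

Request:
step_arm --pt "0.8 0 0 0 0" --pt "0.8 0 0 0 0" --pt "0.8 0 0 0 0"

```text
t: 10.1
tcp_pos: [0.4812, 0.232, 0.1132]
ee_rot: [-0.518, -0.48, 0.519, -0.481]
contact_force: [0.0, 0.2, -4.5]
opening: 0.0444
```

```bash
python3 st.py
```

```text
t 10.1 tcp [0.4812 0.232  0.1132] jaw deg -4.36 rack [-117.7971  230.7577] tray [ -2.0094 -69.5277] F [ 0.03  0.17 -4.53] op 0.0444 q [-0.83  0.42  0.37  1.96 -0.21  0.79 -0.42]
```

Request:
step_arm --pt "0.8 -0.5 1.85 -1.5 0" --pt "0.8 -0.5 1.85 -4 0" --pt "0.8 -0.5 1.85 -7 0" --pt "0.8 -0.5 1.85 -9 0" --pt "0.8 -0.5 1.85 -9.2 0"

```text
t: 10.72
tcp_pos: [0.4754, 0.2521, 0.0201]
ee_rot: [-0.518, -0.481, 0.519, -0.481]
contact_force: [-0.5, 0.2, -2.5]
opening: 0.0443
```

```bash
python3 st.py
```

```text
t 10.72 tcp [0.4754 0.2521 0.0201] jaw deg -4.26 rack [-125.0758  250.4108] tray [-10.9402 -50.5681] F [-0.53  0.19 -2.5 ] op 0.0443 q [-0.8   0.57  0.3   2.   -0.28  0.61 -0.39]
```

Request:
step_arm --pt "0.8 0 0 -0.1 0" --pt "0.8 0 0 -0.1 0" --pt "0.27 0 0 -0.1 0" --pt "0.27 0 0 -0.1 0" --pt "0.27 0 0 -0.1 0"

```text
t: 11.35
tcp_pos: [0.4763, 0.2526, 0.0211]
ee_rot: [0.518, 0.481, -0.518, 0.481]
contact_force: [-0.0, -0.0, -0.1]
opening: 0.0621
```

```bash
python3 st.py
```

```text
t 11.35 tcp [0.4763 0.2526 0.0211] jaw deg -4.21 rack [-124.2357  250.9267] tray [-10.1472 -49.9824] F [-0.02 -0.   -0.05] op 0.0621 q [-0.8   0.57  0.3   2.   -0.28  0.6  -0.39]
```

Request:
step_arm --pt "0.27 0 0 3 0" --pt "0.27 0 0 8 0" --pt "0.27 0 0 13 0" --pt "0.27 0 0 13 0"

```text
t: 11.85
tcp_pos: [0.4782, 0.2535, 0.1546]
ee_rot: [0.521, 0.481, -0.515, 0.481]
contact_force: [0.2, -0.0, -0.6]
opening: 0.0619
```

```bash
python3 st.py
```

```text
t 11.85 tcp [0.4782 0.2535 0.1546] jaw deg -4.23 rack [-122.368   251.9981] tray [ -8.3779 -48.7553] F [ 0.17 -0.03 -0.62] op 0.0619 q [-0.88  0.37  0.39  1.92 -0.18  0.88 -0.48]
```

```bash
cat > look.py <<'E'
from meas2 import *
import sys
d=shot('top',sys.argv[1]); P=cloud(d).reshape(-1,3); z=P[:,2]; r=rf(P); t=tf(P)
def rect(f,s,n):
    if s.sum()<10: print(n,'none');return
    c=cv2.minAreaRect(f[s].astype(np.float32)); print(n,s.sum(),np.round(c[0],1),np.round(c[1],1),round(c[2],1),'z',np.percentile(z[s],[2,98]))
rect(t,(abs(t[:,0])<60)&(t[:,1]>5)&(t[:,1]<108)&(z>.025)&(z<.058),'tray+')
rect(t,(abs(t[:,0])<60)&(t[:,1]<-5)&(t[:,1]>-108)&(z>.025)&(z<.058),'tray-')
rect(r,(abs(r[:,0])<50)&(r[:,1]>32)&(r[:,1]<84)&(z>.028)&(z<.06),'rack+')
rect(r,(abs(r[:,0])<50)&(r[:,1]<-32)&(r[:,1]>-84)&(z>.028)&(z<.06),'rack-')
rect(r,(np.hypot(r[:,0]-26,r[:,1])<29)&(z>.045)&(z<.075),'mark')
p=(P[:,:2]-[.530,-.3205])*1000
rect(p,(np.hypot(p[:,0],p[:,1])<40)&(z>.055)&(z<.09),'pad obj')
q=(P[:,:2]-[.4485,.0585])*1000
rect(q,(np.hypot(q[:,0],q[:,1])<26)&(z>.015)&(z<.06),'small')
cv2.imwrite(f'pics/{sys.argv[1]}c.png',cv2.resize(d['img'][150:300,60:480,::-1],None,fx=1.9,fy=1.9))
E
python3 look.py t6
python3 - <<'E'
import sys; sys.path.insert(0,'.')
from meas2 import *
d=dict(np.load('pics/t6.npz')); g=cv2.cvtColor(d['img'],cv2.COLOR_RGB2GRAY)
m=np.zeros_like(g); m[198:254,398:452]=(g[198:254,398:452]<60)*255
cs=max(cv2.findContours(m,0,2)[0],key=cv2.contourArea); e=cv2.fitEllipse(cs); print(e)
K,E=d['intrinsics'],d['extrinsics']
def ray(u,v,z):
    w=E[:3,:3].T@np.linalg.solve(K,[u,v,1]); c=-E[:3,:3].T@E[:3,3]; return c+w*(z-c[2])/w[2]
print('pad',ray(*e[0],.020))
P=cloud(d).reshape(-1,3);z=P[:,2]
s=(abs(P[:,0]-.53)<.1)&(abs(P[:,1]+.32)<.105)&(z>.009)&(z<.019)
print(cv2.minAreaRect((P[s][:,:2]*1000).astype(np.float32)),np.percentile(P[s][:,:2],[.5,99.5],axis=0))
E
```

```text
tray+ none
tray- 620 [-10.4 -49.3] [45.1 51. ] 4.3 z [0.0291 0.0539]
rack+ none
rack- none
mark 446 [24.3 -1.2] [48.2 47.9] 4.2 z [0.048  0.0682]
pad obj none
small 223 [0.  0.2] [32.7 32.4] 89.0 z [0.0322 0.052 ]
((424.7564392089844, 225.76910400390625), (29.824905395507812, 31.215604782104492), 121.24336242675781)
pad [ 0.5294 -0.3202  0.02  ]
((530.5943603515625, -321.36871337890625), (171.56317138671875, 160.602294921875), 84.71210479736328) [[ 0.4467 -0.4077]
 [ 0.6114 -0.2334]]
```

View pics/t6c.png

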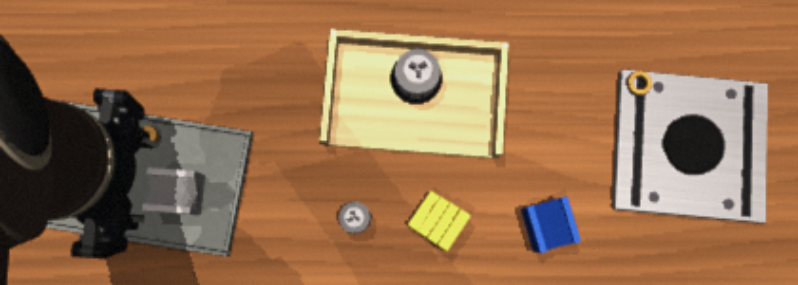

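Both blocks stand in the tray, and the large chuck has not moved. Going to the large chuck with the jaws along the rack's y.

Request:
step_arm --pt "0.2 12.9 -26.2 0 -0.9" --pt "0.2 12.9 -26.2 0 -0.9" --pt "0.2 12.9 -26.2 0 -0.9" --pt "0.2 12.9 -26.2 0 -0.9" --pt "0.2 12.9 -26.2 0 -0.9"

```text
t: 12.52
tcp_pos: [0.605, -0.0131, 0.1493]
ee_rot: [-0.676, -0.205, 0.677, -0.206]
contact_force: [1.7, 0.2, 0.6]
opening: 0.0683
```

Request:
step_arm --pt "0.2 0 0 0 -0.18" --pt "0.2 0 0 0 -0.36" --pt "0.2 0 0 0 -0.54" --pt "0.2 0 0 0 -0.67" --pt "0.2 0 0 0 -0.67"

```text
t: 13.15
tcp_pos: [0.6042, -0.0096, 0.1491]
ee_rot: [-0.706, 0.026, 0.707, 0.025]
contact_force: [0.2, 0.0, 0.8]
opening: 0.0686
```

```bash
python3 st.py
```

```text
t 13.15 tcp [ 0.6042 -0.0096  0.1491] jaw deg -94.11 rack [22.5521 -1.1883] tray [ 157.6389 -288.6378] F [0.21 0.01 0.78] op 0.0686 q [-0.63  0.58  0.81  1.78 -0.49  1.   -1.26]
```

Request:
step_arm --pt "0.2 0.3 0.1 -4 0" --pt "0.2 0.3 0.1 -6.5 0" --pt "0.2 0.3 0.1 -9 0" --pt "0.2 0.3 0.1 -11 0" --pt "0.2 0.3 0.1 -12.4 0"

```text
t: 13.78
tcp_pos: [0.6075, -0.0087, 0.0253]
ee_rot: [-0.706, 0.025, 0.707, 0.025]
contact_force: [-0.5, -0.3, 0.2]
opening: 0.0684
```

```bash
python3 st.py; python3 - <<'E'
from h import *
shot('scene','s7')
d=cv2.imread('pics/s7.png');cv2.imwrite('pics/s7c.png',cv2.resize(d[150:300,180:360],None,fx=4,fy=4))
E
```

```text
t 13.78 tcp [ 0.6075 -0.0087  0.0253] jaw deg -94.09 rack [25.7826 -0.0488] tray [ 160.7603 -287.2264] F [-0.54 -0.35  0.16] op 0.0684 q [-0.54  0.74  0.68  1.85 -0.64  0.79 -1.16]
```

View pics/s7c.png

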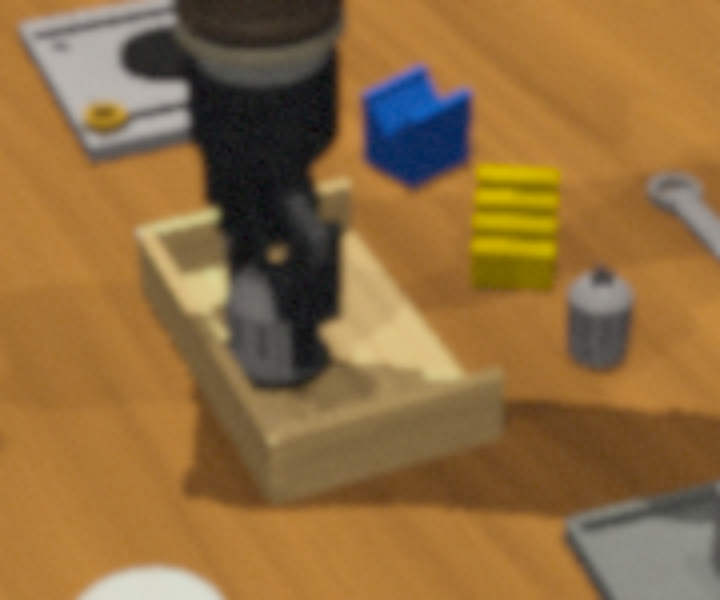

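Request:
step_arm --pt "0.8 0 0 0 0" --pt "0.8 0 0 0 0" --pt "0.8 0 0 0 0" --pt "0.8 0 0 0 0" --force 60

```text
t: 14.32
tcp_pos: [0.6082, -0.0087, 0.0272]
ee_rot: [0.707, -0.026, -0.706, -0.026]
contact_force: [-1.3, -0.6, 1.0]
opening: 0.0483
```

Request:
step_arm --pt "0.8 0 0 2 0" --pt "0.8 0 0 5 0" --pt "0.8 0 0 9 0" --pt "0.8 0 0 11 0" --pt "0.8 0 0 11 0"

```text
t: 14.95
tcp_pos: [0.6087, -0.0085, 0.1381]
ee_rot: [0.708, -0.025, -0.706, -0.026]
contact_force: [-0.3, 0.3, -5.3]
opening: 0.0486
```

```bash
python3 st.py; python3 - <<'E'
from h import *
shot('scene','s8')
d=cv2.imread('pics/s8.png');cv2.imwrite('pics/s8c.png',cv2.resize(d[100:300,180:360],None,fx=3,fy=3))
E
```

```text
t 14.95 tcp [ 0.6087 -0.0085  0.1381] jaw deg -94.15 rack [26.9347  0.2742] tray [ 161.8806 -286.8063] F [-0.28  0.25 -5.31] op 0.0486 q [-0.62  0.6   0.8   1.78 -0.51  0.98 -1.25]
```

View pics/s8c.png

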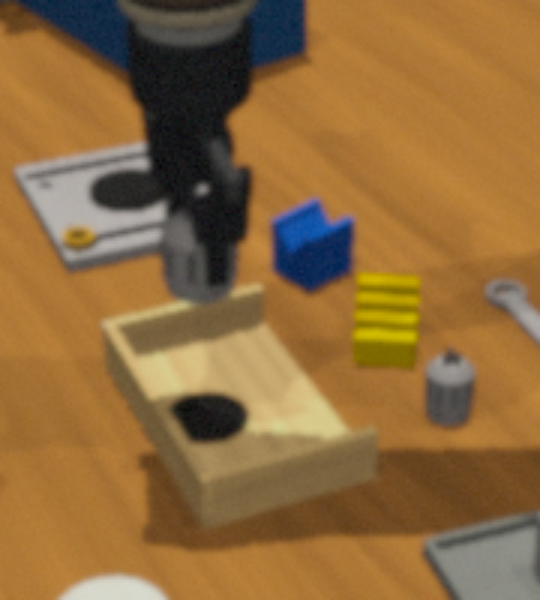

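Request:
step_arm --pt "0.8 -7.9 -31.2 -1 0" --pt "0.8 -7.9 -31.2 -1 0" --pt "0.8 -7.9 -31.2 -1 0" --pt "0.8 -7.9 -31.2 -1 0" --pt "0.8 -7.9 -31.2 -1 0"

```text
t: 15.62
tcp_pos: [0.5299, -0.3125, 0.1249]
ee_rot: [-0.706, 0.025, 0.708, 0.026]
contact_force: [2.0, 0.3, -4.0]
opening: 0.0485
```

Request:
step_arm --pt "0.8 0 0 0 0" --pt "0.8 0 0 0 0" --pt "0.8 0 0 0 0"

```text
t: 16.0
tcp_pos: [0.5318, -0.3094, 0.1259]
ee_rot: [-0.706, 0.024, 0.707, 0.025]
contact_force: [-0.4, -0.1, -4.6]
opening: 0.0482
```

```bash
python3 st.py; python3 look.py t9
python3 - <<'E'
import sys; sys.path.insert(0,'.')
from meas2 import *
for n,box in (('s8',(225,215,270,260)),('t9',(262,170,300,212))):
    d=dict(np.load(f'pics/{n}.npz')); g=cv2.cvtColor(d['img'],cv2.COLOR_RGB2GRAY)
    m=np.zeros_like(g); u0,v0,u1,v1=box; m[v0:v1,u0:u1]=(g[v0:v1,u0:u1]<50)*255
    cs=max(cv2.findContours(m,0,2)[0],key=cv2.contourArea); e=cv2.fitEllipse(cs)
    K,E=d['intrinsics'],d['extrinsics']
    w=E[:3,:3].T@np.linalg.solve(K,[*e[0],1]); c=-E[:3,:3].T@E[:3,3]; p=c+w*(.008-c[2])/w[2]
    print(n,e,p,rf(p))
E
```

```text
t 16.0 tcp [ 0.5318 -0.3094  0.1259] jaw deg -94.03 rack [ -27.7536 -305.4525] tray [ 133.5064 -596.0869] F [-0.35 -0.12 -4.59] op 0.0482 q [-0.08  0.62  0.77  1.77 -0.52  0.97 -0.74]
tray+ 660 [-9.4 49.4] [44.6 52.6] 5.0 z [0.0262 0.0537]
tray- 615 [-10.2 -49.4] [45.1 50.8] 4.9 z [0.0293 0.0539]
rack+ none
rack- none
mark none
pad obj none
small 223 [0.  0.1] [32.8 32.4] 88.7 z [0.0313 0.0519]
s8 ((249.1961669921875, 238.60540771484375), (14.081537246704102, 21.861169815063477), 96.97283935546875) [ 0.6065 -0.0055  0.008 ] [24.506   3.0967]
t9 ((278.59716796875, 190.95701599121094), (24.766036987304688, 25.029184341430664), 65.09612274169922) [ 0.6068 -0.0089  0.008 ] [25.0569 -0.2216]
```

View pics/t9c.png

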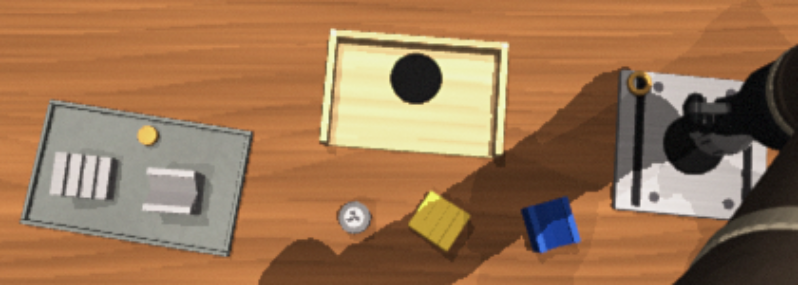

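Request:
step_arm --pt "0.8 -0.2 -1.1 -2 0" --pt "0.8 -0.2 -1.1 -4.5 0" --pt "0.8 -0.2 -1.1 -6.5 0" --pt "0.8 -0.2 -1.1 -8.3 0" --pt "0.8 -0.2 -1.1 -8.6 0"

```text
t: 16.68
tcp_pos: [0.5286, -0.322, 0.0393]
ee_rot: [-0.706, 0.025, 0.707, 0.026]
contact_force: [-0.0, 0.4, -4.4]
opening: 0.0482
```

```bash
python3 st.py
```

```text
t 16.68 tcp [ 0.5286 -0.322   0.0393] jaw deg -94.15 rack [ -30.0071 -318.2496] tray [ 132.3543 -609.0297] F [-0.01  0.37 -4.42] op 0.0482 q [-0.    0.73  0.69  1.81 -0.61  0.83 -0.65]
```

Request:
step_arm --pt "0.8 0.15 0.1 -0.1 0" --pt "0.8 0.15 0.1 -0.2 0" --pt "0.8 0.15 0.1 -0.2 0"

```text
t: 17.05
tcp_pos: [0.5311, -0.3216, 0.0395]
ee_rot: [0.707, -0.026, -0.706, -0.026]
contact_force: [-0.2, -0.6, -4.8]
opening: 0.0482
```

```bash
python3 st.py
```

```text
t 17.05 tcp [ 0.5311 -0.3216  0.0395] jaw deg -94.15 rack [ -27.4635 -317.6686] tray [ 134.839  -608.2336] F [-0.22 -0.63 -4.85] op 0.0482 q [-0.    0.73  0.69  1.81 -0.61  0.83 -0.65]
```

Still hanging, so I'll lower a little more.

Request:
step_arm --pt "0.8 0 0 -0.1 0" --pt "0.8 0 0 -0.1 0"

```text
t: 17.3
tcp_pos: [0.5312, -0.3216, 0.0392]
ee_rot: [0.707, -0.026, -0.706, -0.026]
contact_force: [-1.5, 3.2, 4.7]
opening: 0.0483
```

```bash
python3 st.py
```

```text
t 17.3 tcp [ 0.5312 -0.3216  0.0392] jaw deg -94.16 rack [ -27.433  -317.6606] tray [ 134.8687 -608.223 ] F [-1.5   3.19  4.68] op 0.0483 q [-0.    0.73  0.68  1.81 -0.62  0.83 -0.65]
```

Request:
step_arm --pt "0.2 0 0 0 0" --pt "0.2 0 0 0 0" --pt "0.2 0 0 0 0" --pt "0.2 0 0 0 0"

```text
t: 17.8
tcp_pos: [0.5308, -0.3216, 0.0379]
ee_rot: [0.707, -0.026, -0.707, -0.026]
contact_force: [0.6, -0.8, -0.7]
opening: 0.0685
```

Request:
step_arm --pt "0.2 0 0 2 0" --pt "0.2 0 0 6 0" --pt "0.2 0 0 11 0" --pt "0.2 0 0 11 0"

```text
t: 18.3
tcp_pos: [0.5325, -0.3235, 0.1532]
ee_rot: [0.709, -0.027, -0.704, -0.025]
contact_force: [-0.2, -0.1, -1.2]
opening: 0.0682
```

```bash
python3 st.py; python3 - <<'E'
from h import *
shot('scene','s10')
d=cv2.imread('pics/s10.png');cv2.imwrite('pics/s10c.png',cv2.resize(d[100:300,160:360],None,fx=3,fy=3))
E
```

```text
t 18.3 tcp [ 0.5325 -0.3235  0.1532] jaw deg -94.2 rack [ -25.9485 -319.4424] tray [ 136.4999 -609.8715] F [-0.25 -0.11 -1.23] op 0.0682 q [-0.08  0.6   0.8   1.74 -0.5   1.01 -0.74]
```

View pics/s10c.png

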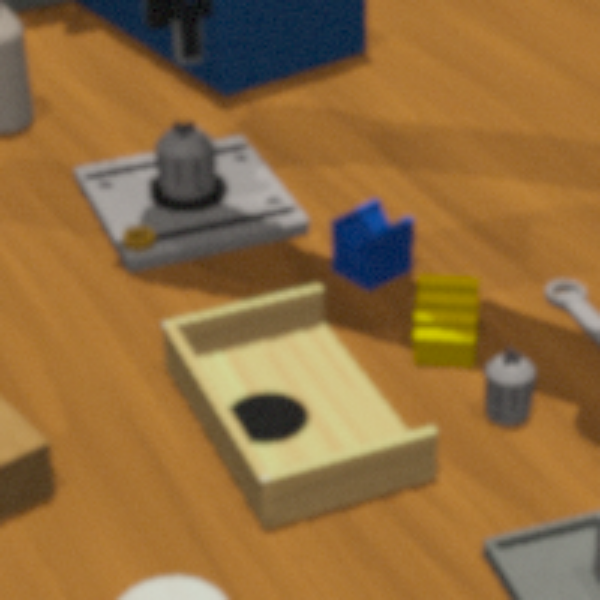

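The large chuck stands upright in the middle of the pad at (185,165) in the crop. Now the small chuck.

Request:
step_arm --pt "0.4 -8.3 38.2 0 0" --pt "0.4 -8.3 38.2 0 0" --pt "0.4 -8.3 38.2 0 0" --pt "0.4 -8.3 38.2 0 0" --pt "0.4 -8.3 38.2 0 0"

```text
t: 18.98
tcp_pos: [0.4632, -0.0141, 0.1475]
ee_rot: [-0.706, 0.026, 0.707, 0.026]
contact_force: [0.9, 1.6, 0.7]
opening: 0.0511
```

```bash
python3 st.py; python3 look.py t11
```

```text
t 18.98 tcp [ 0.4632 -0.0141  0.1475] jaw deg -94.16 rack [-117.7177  -16.0014] tray [  19.1471 -315.3781] F [0.92 1.57 0.72] op 0.0511 q [-0.81  0.34  0.91  2.12 -0.36  0.84 -1.33]
tray+ 664 [-9.3 49.5] [44.8 50.8] 4.9 z [0.0261 0.0535]
tray- 616 [-10.4 -49.1] [45.1 51.3] 4.4 z [0.0288 0.0538]
rack+ none
rack- none
mark none
pad obj 492 [ 0.5 -0.8] [48.8 49.2] 67.3 z [0.0567 0.0799]
small none
```

Request:
step_arm --pt "0.4 -1.4 6.5 0 0" --pt "0.4 -1.4 6.5 0 0" --pt "0.4 -1.4 6.5 0 0" --pt "0.4 -1.4 6.5 0 0"

```text
t: 19.52
tcp_pos: [0.4505, 0.0473, 0.1479]
ee_rot: [0.707, -0.027, -0.707, -0.026]
contact_force: [-0.8, -0.6, 0.4]
opening: 0.0513
```

```bash
python3 st.py
```

```text
t 19.52 tcp [0.4505 0.0473 0.1479] jaw deg -94.3 rack [-134.8634   44.3585] tray [  -3.0917 -256.7033] F [-0.82 -0.58  0.36] op 0.0513 q [-0.96  0.32  0.92  2.14 -0.34  0.83 -1.48]
```

Request:
step_arm --pt "0.4 -0.15 1.15 -4 0" --pt "0.4 -0.15 1.15 -7 0" --pt "0.4 -0.15 1.15 -7 0"

```text
t: 19.9
tcp_pos: [0.4478, 0.0583, 0.0766]
ee_rot: [-0.705, 0.028, 0.708, 0.026]
contact_force: [-0.6, -0.3, 0.2]
opening: 0.0512
```

```bash
python3 st.py
```

```text
t 19.9 tcp [0.4478 0.0583 0.0766] jaw deg -94.36 rack [-138.3775   55.0998] tray [  -7.5105 -246.3015] F [-0.56 -0.31  0.18] op 0.0512 q [-0.86  0.45  0.79  2.2  -0.51  0.68 -1.37]
```

Request:
step_arm --pt "0.4 0.1 0.05 -2 0" --pt "0.4 0.1 0.05 -4.2 0" --pt "0.4 0.1 0.05 -6 0" --pt "0.4 0.1 0.05 -6 0"

```text
t: 20.4
tcp_pos: [0.4502, 0.0598, 0.0183]
ee_rot: [-0.706, 0.027, 0.707, 0.026]
contact_force: [0.2, 0.1, 0.2]
opening: 0.0513
```

```bash
python3 st.py; python3 - <<'E'
from h import *
shot('scene','s12')
d=cv2.imread('pics/s12.png');cv2.imwrite('pics/s12c.png',cv2.resize(d[150:300,240:420],None,fx=4,fy=4))
E
```

```text
t 20.4 tcp [0.4502 0.0598 0.0183] jaw deg -94.28 rack [-136.0872   56.7402] tray [  -5.3687 -244.4714] F [0.17 0.08 0.15] op 0.0513 q [-0.75  0.55  0.65  2.22 -0.64  0.56 -1.25]
```

View pics/s12c.png

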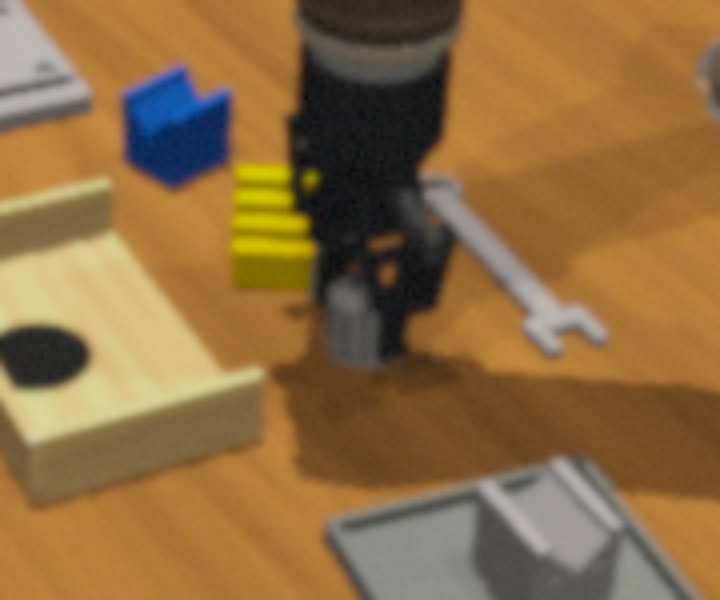

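The small chuck stands between the fingers at (355,325) in the crop. Closing.

Request:
step_arm --pt "0.9 0 0 -0.1 0" --pt "0.9 0 0 -0.1 0" --pt "0.9 0 0 -0.1 0" --pt "0.9 0 0 -0.1 0" --force 50

```text
t: 20.95
tcp_pos: [0.4509, 0.0605, 0.0183]
ee_rot: [0.707, -0.026, -0.706, -0.026]
contact_force: [-1.2, -1.8, 8.4]
opening: 0.0326
```

```bash
python3 st.py
```

```text
t 20.95 tcp [0.4509 0.0605 0.0183] jaw deg -94.21 rack [-135.5011   57.5435] tray [  -4.8533 -243.621 ] F [-1.16 -1.81  8.45] op 0.0326 q [-0.75  0.55  0.65  2.22 -0.65  0.56 -1.25]
```

Request:
step_arm --pt "0.9 0 0 2 0" --pt "0.9 0 0 5 0" --pt "0.9 0 0 9 0" --pt "0.9 0 0 11 0" --pt "0.9 0 0 11 0"

```text
t: 21.58
tcp_pos: [0.4507, 0.0614, 0.1284]
ee_rot: [0.708, -0.025, -0.706, -0.026]
contact_force: [0.2, 1.1, -3.1]
opening: 0.0325
```

```bash
python3 st.py; python3 - <<'E'
from h import *
shot('scene','s13')
d=cv2.imread('pics/s13.png');cv2.imwrite('pics/s13c.png',cv2.resize(d[100:300,240:420],None,fx=3,fy=3))
E
```

```text
t 21.57 tcp [0.4507 0.0614 0.1284] jaw deg -94.13 rack [-135.6991   58.3849] tray [  -5.1224 -242.7997] F [ 0.2   1.06 -3.08] op 0.0325 q [-0.96  0.36  0.89  2.16 -0.4   0.79 -1.46]
```

View pics/s13c.png

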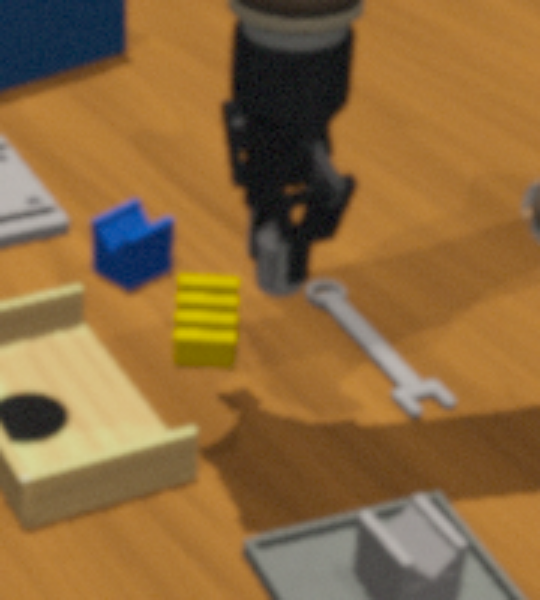

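Request:
step_arm --pt "0.9 15.7 -7 0 0" --pt "0.9 15.7 -7 0 0" --pt "0.9 15.7 -7 0 0" --pt "0.9 15.7 -7 0 0" --pt "0.9 15.7 -7 0 0"

```text
t: 22.25
tcp_pos: [0.6056, -0.0094, 0.1252]
ee_rot: [-0.705, 0.026, 0.708, 0.026]
contact_force: [-0.4, 0.4, -2.1]
opening: 0.0327
```

```bash
python3 st.py
```

```text
t 22.25 tcp [ 0.6056 -0.0094  0.1252] jaw deg -94.22 rack [23.9034 -0.8707] tray [ 158.9582 -288.2059] F [-0.38  0.44 -2.09] op 0.0327 q [-0.61  0.61  0.79  1.8  -0.52  0.96 -1.24]
```

Request:
step_arm --pt "0.9 0.2 0.05 -3 0" --pt "0.9 0.2 0.05 -5.5 0" --pt "0.9 0.2 0.05 -8 0" --pt "0.9 0.2 0.05 -9.6 0" --pt "0.9 0.2 0.05 -9.6 0"

```text
t: 22.88
tcp_pos: [0.6076, -0.008, 0.0299]
ee_rot: [-0.706, 0.025, 0.708, 0.026]
contact_force: [-1.0, 0.2, -1.6]
opening: 0.0323
```

```bash
python3 st.py
```

```text
t 22.88 tcp [ 0.6076 -0.008   0.0299] jaw deg -94.14 rack [25.825   0.6781] tray [ 160.7405 -286.4986] F [-1.04  0.21 -1.61] op 0.0323 q [-0.54  0.73  0.69  1.84 -0.63  0.8  -1.16]
```

Request:
step_arm --pt "0.9 0.1 0 -0.2 0" --pt "0.9 0.1 0 -0.3 0" --pt "0.9 0.1 0 -0.3 0"

```text
t: 23.25
tcp_pos: [0.6102, -0.0086, 0.0284]
ee_rot: [0.707, -0.026, -0.706, -0.026]
contact_force: [-0.0, 0.4, -1.5]
opening: 0.0323
```

```bash
python3 st.py
```

```text
t 23.25 tcp [ 0.6102 -0.0086  0.0284] jaw deg -94.16 rack [28.4438  0.2845] tray [ 163.3833 -286.6671] F [-0.02  0.44 -1.53] op 0.0323 q [-0.54  0.74  0.68  1.84 -0.64  0.8  -1.16]
```

Request:
step_arm --pt "0.9 -0.1 0 -0.1 0" --pt "0.9 -0.1 0 -0.15 0" --pt "0.9 -0.1 0 -0.15 0"

```text
t: 23.62
tcp_pos: [0.6089, -0.0087, 0.0265]
ee_rot: [-0.707, 0.026, 0.707, 0.026]
contact_force: [-1.4, 0.8, -2.0]
opening: 0.0322
```

```bash
python3 st.py
```

```text
t 23.62 tcp [ 0.6089 -0.0087  0.0265] jaw deg -94.17 rack [27.127   0.1305] tray [ 162.0845 -286.933 ] F [-1.44  0.82 -2.02] op 0.0322 q [-0.54  0.74  0.68  1.84 -0.64  0.79 -1.16]
```

Request:
step_arm --pt "0.9 0 0 -0.1 0" --pt "0.9 0 0 -0.1 0"

```text
t: 23.88
tcp_pos: [0.6089, -0.0086, 0.0264]
ee_rot: [0.707, -0.025, -0.707, -0.026]
contact_force: [-4.2, 1.2, 9.6]
opening: 0.0329
```

```bash
python3 st.py
```

```text
t 23.88 tcp [ 0.6089 -0.0086  0.0264] jaw deg -94.17 rack [27.1873  0.1585] tray [ 162.1422 -286.9   ] F [-4.21  1.16  9.58] op 0.0329 q [-0.54  0.74  0.68  1.84 -0.64  0.79 -1.16]
```

Contact with the floor. Release and lift.

Request:
step_arm --pt "0.4 0 0 0 0" --pt "0.4 0 0 0 0" --pt "0.4 0 0 0 0" --pt "0.4 0 0 0 0"

```text
t: 24.38
tcp_pos: [0.6089, -0.0087, 0.0253]
ee_rot: [-0.707, 0.026, 0.707, 0.026]
contact_force: [0.6, -0.4, 0.5]
opening: 0.0514
```

Request:
step_arm --pt "0.4 0 0 2 0" --pt "0.4 0 0 6 0" --pt "0.4 0 0 11 0" --pt "0.4 0 0 11 0"

```text
t: 24.88
tcp_pos: [0.6115, -0.0094, 0.1406]
ee_rot: [0.709, -0.026, -0.704, -0.026]
contact_force: [-0.4, 0.1, -0.0]
opening: 0.0514
```

```bash
python3 st.py
```

```text
t 24.88 tcp [ 0.6115 -0.0094  0.1406] jaw deg -94.2 rack [29.7915 -0.4271] tray [ 164.7869 -287.261 ] F [-0.38  0.08 -0.03] op 0.0514 q [-0.62  0.6   0.81  1.78 -0.51  0.98 -1.25]
```

Request:
step_arm --pt "0.27 -13.5 26.2 0 0.9" --pt "0.27 -13.5 26.2 0 0.9" --pt "0.27 -13.5 26.2 0 0.9" --pt "0.27 -13.5 26.2 0 0.9" --pt "0.27 -13.5 26.2 0 0.9"

```text
t: 25.5
tcp_pos: [0.472, 0.256, 0.1357]
ee_rot: [-0.646, -0.287, 0.646, -0.286]
contact_force: [0.5, -0.5, 0.3]
opening: 0.062
```

Request:
step_arm --pt "0.27 0 0 0 0.18" --pt "0.27 0 0 0 0.36" --pt "0.27 0 0 0 0.54" --pt "0.27 0 0 0 0.67" --pt "0.27 0 0 0 0.67"

```text
t: 26.12
tcp_pos: [0.4739, 0.253, 0.1356]
ee_rot: [0.518, 0.481, -0.518, 0.481]
contact_force: [-0.2, -0.1, -0.5]
opening: 0.0622
```

```bash
python3 st.py; python3 look.py t14; python3 - <<'E'
from h import *
shot('scene','s14')
d=cv2.imread('pics/s14.png');cv2.imwrite('pics/s14c.png',cv2.resize(d[100:380,160:460],None,fx=2,fy=2))
E
```

```text
t 26.12 tcp [0.4739 0.253  0.1356] jaw deg -4.29 rack [-126.6478  251.2387] tray [-12.5772 -49.8775] F [-0.21 -0.12 -0.49] op 0.0622 q [-0.91  0.4   0.43  1.94 -0.22  0.84 -0.45]
tray+ none
tray- 615 [-10.3 -49.2] [44.9 51. ] 5.0 z [0.0292 0.0539]
rack+ none
rack- none
mark 177 [24.7  0.3] [29.7 31.9] 48.6 z [0.0454 0.0602]
pad obj 492 [ 0.5 -0.3] [50.1 48.9] 55.6 z [0.0565 0.0797]
small none
```

View pics/s14c.png

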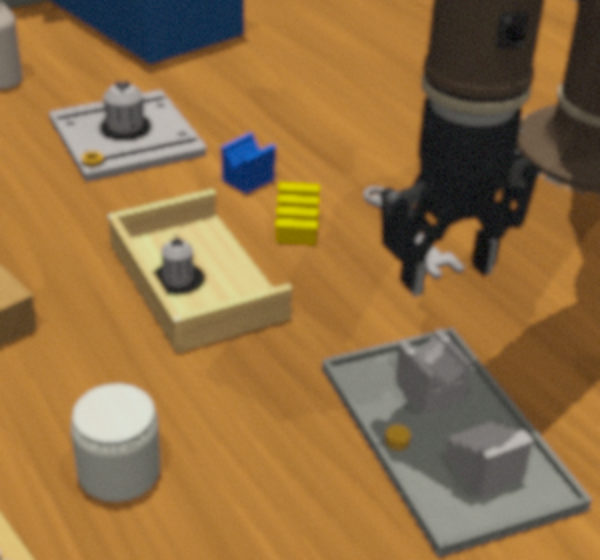

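The small chuck stands on the mark at (178,265) and the large chuck on the pad. Fetching the V-block back.

Request:
step_arm --pt "0.27 0.2 0 -4 0" --pt "0.27 0.2 0 -6.5 0" --pt "0.27 0.2 0 -9 0" --pt "0.27 0.2 0 -11.5 0" --pt "0.27 0.2 0 -11.5 0"

```text
t: 26.85
tcp_pos: [0.4747, 0.2526, 0.0189]
ee_rot: [-0.517, -0.481, 0.52, -0.481]
contact_force: [-0.3, -0.1, 0.2]
opening: 0.0623
```

```bash
python3 st.py
```

```text
t 26.85 tcp [0.4747 0.2526 0.0189] jaw deg -4.32 rack [-125.7779  250.8553] tray [-11.6777 -50.1852] F [-0.33 -0.13  0.19] op 0.0623 q [-0.84  0.58  0.34  2.01 -0.33  0.61 -0.35]
```

Request:
step_arm --pt "0.8 0.1 0 0.1 0" --pt "0.8 0.1 0 0.1 0" --pt "0.8 0.1 0 0.1 0" --pt "0.8 0.1 0 0.1 0" --force 60

```text
t: 27.35
tcp_pos: [0.4774, 0.2536, 0.0223]
ee_rot: [0.519, 0.481, -0.518, 0.481]
contact_force: [-1.2, -1.0, 7.2]
opening: 0.0443
```

```bash
python3 st.py
```

```text
t 27.35 tcp [0.4774 0.2536 0.0223] jaw deg -4.23 rack [-123.2221  252.0826] tray [ -9.2361 -48.744 ] F [-1.25 -0.98  7.18] op 0.0443 q [-0.84  0.58  0.34  2.   -0.33  0.61 -0.35]
```

Request:
step_arm --pt "0.8 0 0 2 0" --pt "0.8 0 0 5 0" --pt "0.8 0 0 9 0" --pt "0.8 0 0 11 0" --pt "0.8 0 0 11 0"

```text
t: 27.98
tcp_pos: [0.4774, 0.2538, 0.1325]
ee_rot: [0.519, 0.481, -0.517, 0.481]
contact_force: [0.2, 0.2, -5.2]
opening: 0.0444
```

```bash
python3 st.py
```

```text
t 27.98 tcp [0.4774 0.2538 0.1325] jaw deg -4.21 rack [-123.1657  252.2738] tray [ -9.1963 -48.5488] F [ 0.2   0.22 -5.19] op 0.0444 q [-0.91  0.41  0.43  1.94 -0.23  0.84 -0.44]
```

Request:
step_arm --pt "0.8 9.95 -31.6 0 0" --pt "0.8 9.95 -31.6 0 0" --pt "0.8 9.95 -31.6 0 0" --pt "0.8 9.95 -31.6 0 0" --pt "0.8 9.95 -31.6 0 0"

```text
t: 28.6
tcp_pos: [0.5702, -0.0463, 0.1297]
ee_rot: [-0.517, -0.482, 0.518, -0.481]
contact_force: [0.7, 1.5, -4.4]
opening: 0.0441
```

Request:
step_arm --pt "0.8 0 0 0 0" --pt "0.8 0 0 0 0" --pt "0.8 0 0 0 0"

```text
t: 28.98
tcp_pos: [0.5701, -0.0428, 0.1305]
ee_rot: [-0.517, -0.483, 0.518, -0.481]
contact_force: [0.1, 0.7, -5.0]
opening: 0.0442
```

```bash
python3 st.py
```

```text
t 28.98 tcp [ 0.5701 -0.0428  0.1305] jaw deg -4.08 rack [ -9.0338 -36.7801] tray [ 129.2086 -326.7975] F [ 0.14  0.72 -4.96] op 0.0442 q [-0.37  0.47  0.48  1.86 -0.27  0.87  0.17]
```

Request:
step_arm --pt "0.8 0.7 -1.9 0 0" --pt "0.8 0.7 -1.9 -3 0" --pt "0.8 0.7 -1.9 -5 0" --pt "0.8 0.7 -1.9 -5 0"

```text
t: 29.48
tcp_pos: [0.5768, -0.0635, 0.08]
ee_rot: [-0.517, -0.482, 0.519, -0.481]
contact_force: [-0.2, -0.1, -4.8]
opening: 0.0445
```

```bash
python3 st.py
```

```text
t 29.48 tcp [ 0.5768 -0.0635  0.08  ] jaw deg -4.17 rack [ -0.8766 -56.9261] tray [ 139.0568 -346.1731] F [-0.18 -0.13 -4.82] op 0.0445 q [-0.3   0.55  0.45  1.88 -0.32  0.79  0.24]
```

Request:
step_arm --pt "0.8 0 0.1 -2 0" --pt "0.8 0 0.1 -4 0" --pt "0.8 0 0.1 -5.4 0" --pt "0.8 0 0.1 -5.4 0"

```text
t: 29.98
tcp_pos: [0.5776, -0.0628, 0.0268]
ee_rot: [-0.518, -0.481, 0.518, -0.481]
contact_force: [0.4, -0.6, -4.6]
opening: 0.0446
```

```bash
python3 st.py
```

```text
t 29.98 tcp [ 0.5776 -0.0628  0.0268] jaw deg -4.21 rack [ -0.0788 -56.1611] tray [ 139.7863 -345.3427] F [ 0.36 -0.61 -4.6 ] op 0.0446 q [-0.27  0.63  0.4   1.9  -0.37  0.69  0.28]
```

Request:
step_arm --pt "0.8 0 0 -0.2 0" --pt "0.8 0 0 -0.25 0" --pt "0.8 0 0 -0.25 0"

```text
t: 30.35
tcp_pos: [0.5779, -0.0628, 0.0254]
ee_rot: [0.518, 0.481, -0.518, 0.481]
contact_force: [-1.2, -0.5, -1.6]
opening: 0.0445
```

```bash
python3 st.py
```

```text
t 30.35 tcp [ 0.5779 -0.0628  0.0254] jaw deg -4.22 rack [  0.1901 -56.1129] tray [ 140.0502 -345.2717] F [-1.19 -0.46 -1.58] op 0.0445 q [-0.27  0.63  0.4   1.9  -0.37  0.68  0.28]
```

Touching down. Release and lift.

Request:
step_arm --pt "0.8 0 0 -0.05 0" --pt "0.27 0 0 -0.05 0" --pt "0.27 0 0 -0.05 0" --pt "0.27 0 0 -0.05 0" --pt "0.27 0 0 -0.05 0"

```text
t: 30.98
tcp_pos: [0.5778, -0.0627, 0.0244]
ee_rot: [0.518, 0.481, -0.518, 0.481]
contact_force: [0.3, -0.2, 0.1]
opening: 0.0625
```

```bash
python3 st.py
```

```text
t 30.98 tcp [ 0.5778 -0.0627  0.0244] jaw deg -4.21 rack [  0.1388 -56.0422] tray [ 139.9931 -345.2056] F [ 0.31 -0.22  0.1 ] op 0.0625 q [-0.27  0.63  0.4   1.9  -0.37  0.68  0.28]
```

Request:
step_arm --pt "0.27 0 0 2 0" --pt "0.27 0 0 6 0" --pt "0.27 0 0 11 0" --pt "0.27 0 0 11 0"

```text
t: 31.48
tcp_pos: [0.5805, -0.0633, 0.1396]
ee_rot: [0.52, 0.479, -0.516, 0.483]
contact_force: [0.3, 0.3, -1.5]
opening: 0.0625
```

```bash
python3 st.py
```

```text
t 31.48 tcp [ 0.5805 -0.0633  0.1396] jaw deg -4.24 rack [  2.8144 -56.4658] tray [ 142.695  -345.3992] F [ 0.33  0.25 -1.53] op 0.0625 q [-0.34  0.47  0.49  1.84 -0.28  0.89  0.21]
```

Request:
step_arm --pt "0.27 -8.8 41.9 0 0" --pt "0.27 -8.8 41.9 0 0" --pt "0.27 -8.8 41.9 0 0" --pt "0.27 -8.8 41.9 0 0" --pt "0.27 -8.8 41.9 0 0"

```text
t: 32.1
tcp_pos: [0.5128, 0.2449, 0.1348]
ee_rot: [0.518, 0.481, -0.518, 0.481]
contact_force: [0.7, -0.2, 0.6]
opening: 0.0623
```

```bash
python3 st.py
```

```text
t 32.1 tcp [0.5128 0.2449 0.1348] jaw deg -4.23 rack [-87.2758 245.9851] tray [ 27.0997 -51.7489] F [ 0.71 -0.16  0.64] op 0.0623 q [-0.87  0.45  0.45  1.87 -0.25  0.87 -0.37]
```

Request:
step_arm --pt "0.27 -2 10.6 0 0" --pt "0.27 -2 10.6 0 0" --pt "0.27 -2 10.6 0 0" --pt "0.27 -2 10.6 0 0" --pt "0.27 -2 10.6 0 0"

```text
t: 32.72
tcp_pos: [0.4942, 0.3473, 0.1346]
ee_rot: [-0.519, -0.48, 0.519, -0.481]
contact_force: [0.5, -0.1, 0.0]
opening: 0.0625
```

```bash
python3 st.py; python3 look.py t15
```

```text
t 32.73 tcp [0.4942 0.3473 0.1346] jaw deg -4.36 rack [-113.2668  346.7099] tray [-7.3999 46.3877] F [ 0.47 -0.07  0.01] op 0.0625 q [-1.    0.51  0.43  1.78 -0.26  0.91 -0.54]
tray+ 666 [-9.4 49.4] [44.9 51.3] 5.3 z [0.0258 0.0535]
tray- none
rack+ none
rack- 548 [  0.5 -56.5] [48.5 45.9] 89.7 z [0.0332 0.0572]
mark 174 [24.5 -0.2] [32.2 29.2] 4.3 z [0.0453 0.0594]
pad obj 492 [-0.1 -0.5] [48.7 49.4] 65.3 z [0.0562 0.0798]
small none
```

View pics/t15c.png

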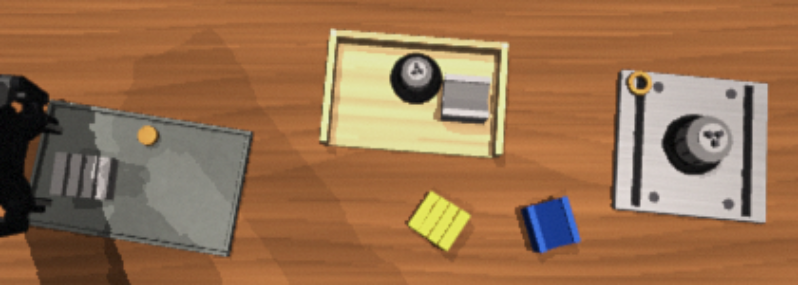

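V-block is back within about 2.5 mm of its start and square (470,98). Now the step block.

Request:
step_arm --pt "0.27 -0.1 0.6 -4 0" --pt "0.27 -0.1 0.6 -6.5 0" --pt "0.27 -0.1 0.6 -9 0" --pt "0.27 -0.1 0.6 -11.4 0" --pt "0.27 -0.1 0.6 -11.4 0"

```text
t: 33.4
tcp_pos: [0.492, 0.3533, 0.019]
ee_rot: [-0.517, -0.481, 0.52, -0.481]
contact_force: [0.2, 0.7, 1.0]
opening: 0.0622
```

```bash
python3 st.py
```

```text
t 33.4 tcp [0.492  0.3533 0.019 ] jaw deg -4.31 rack [-115.9625  352.5318] tray [-10.5831  51.9581] F [0.2  0.68 1.02] op 0.0622 q [-0.96  0.67  0.36  1.84 -0.34  0.7  -0.49]
```

Request:
step_arm --pt "0.8 0.05 0 0.1 0" --pt "0.8 0.05 0 0.1 0" --pt "0.8 0.05 0 0.1 0" --pt "0.8 0.05 0 0.1 0" --force 60

```text
t: 33.9
tcp_pos: [0.4938, 0.3551, 0.0226]
ee_rot: [0.519, 0.481, -0.518, 0.481]
contact_force: [-0.9, -2.5, 7.4]
opening: 0.0439
```

```bash
python3 st.py
```

```text
t 33.9 tcp [0.4938 0.3551 0.0226] jaw deg -4.24 rack [-114.2622  354.4851] tray [-9.0558 54.0495] F [-0.87 -2.52  7.43] op 0.0439 q [-0.96  0.66  0.36  1.83 -0.34  0.71 -0.49]
```

Request:
step_arm --pt "0.8 0 0 2 0" --pt "0.8 0 0 5 0" --pt "0.8 0 0 9 0" --pt "0.8 0 0 11 0" --pt "0.8 0 0 11 0"

```text
t: 34.52
tcp_pos: [0.4936, 0.3559, 0.1337]
ee_rot: [0.519, 0.481, -0.517, 0.481]
contact_force: [-0.0, -0.6, -6.1]
opening: 0.0441
```

```bash
python3 st.py
```

```text
t 34.52 tcp [0.4936 0.3559 0.1337] jaw deg -4.19 rack [-114.4961  355.311 ] tray [-9.3594 54.8524] F [-0.05 -0.62 -6.13] op 0.0441 q [-1.01  0.51  0.43  1.77 -0.26  0.91 -0.55]
```

Request:
step_arm --pt "0.8 9.25 -30.3 0 0" --pt "0.8 9.25 -30.3 0 0" --pt "0.8 9.25 -30.3 0 0" --pt "0.8 9.25 -30.3 0 0" --pt "0.8 9.25 -30.3 0 0"

```text
t: 35.15
tcp_pos: [0.5837, 0.0546, 0.1304]
ee_rot: [-0.517, -0.482, 0.518, -0.481]
contact_force: [0.9, 0.3, -5.2]
opening: 0.0442
```

Request:
step_arm --pt "0.8 0 0 0 0" --pt "0.8 0 0 0 0" --pt "0.8 0 0 0 0"

```text
t: 35.52
tcp_pos: [0.5836, 0.058, 0.1307]
ee_rot: [-0.517, -0.482, 0.518, -0.481]
contact_force: [-0.6, 0.6, -5.8]
opening: 0.0436
```

```bash
python3 st.py
```

```text
t 35.52 tcp [0.5836 0.058  0.1307] jaw deg -4.08 rack [-2.9857 64.7636] tray [ 126.5611 -225.1083] F [-0.6   0.63 -5.76] op 0.0436 q [-0.52  0.49  0.46  1.83 -0.28  0.89 -0.  ]
```

Request:
step_arm --pt "0.8 0.25 -0.5 0 0" --pt "0.8 0.25 -0.5 -3 0" --pt "0.8 0.25 -0.5 -5 0" --pt "0.8 0.25 -0.5 -5 0"

```text
t: 36.02
tcp_pos: [0.5856, 0.0516, 0.08]
ee_rot: [-0.517, -0.482, 0.519, -0.481]
contact_force: [0.2, 1.0, -4.5]
opening: 0.0443
```

```bash
python3 st.py
```

```text
t 36.02 tcp [0.5856 0.0516 0.08  ] jaw deg -4.15 rack [-0.4946 58.5541] tray [ 129.5734 -231.0823] F [ 0.22  1.02 -4.48] op 0.0443 q [-0.49  0.56  0.43  1.86 -0.32  0.8   0.04]
```

Request:
step_arm --pt "0.8 0 0.05 -2 0" --pt "0.8 0 0.05 -4 0" --pt "0.8 0 0.05 -5.45 0" --pt "0.8 0 0.05 -5.45 0"

```text
t: 36.52
tcp_pos: [0.5868, 0.0517, 0.0263]
ee_rot: [-0.518, -0.481, 0.518, -0.481]
contact_force: [-0.0, 0.4, -4.4]
opening: 0.0441
```

```bash
python3 st.py
```

```text
t 36.52 tcp [0.5868 0.0517 0.0263] jaw deg -4.21 rack [ 0.6589 58.7121] tray [ 130.7093 -230.8263] F [-0.04  0.42 -4.42] op 0.0441 q [-0.45  0.64  0.39  1.88 -0.36  0.69  0.08]
```

Request:
step_arm --pt "0.8 0 0 -0.2 0" --pt "0.8 0 0 -0.25 0" --pt "0.8 0 0 -0.25 0"

```text
t: 36.9
tcp_pos: [0.587, 0.0516, 0.0253]
ee_rot: [0.518, 0.481, -0.518, 0.481]
contact_force: [-3.0, -0.2, 6.1]
opening: 0.0441
```

```bash
python3 st.py
```

```text
t 36.9 tcp [0.587  0.0516 0.0253] jaw deg -4.22 rack [ 0.9026 58.6679] tray [ 130.9558 -230.8496] F [-3.03 -0.22  6.11] op 0.0441 q [-0.45  0.64  0.39  1.88 -0.36  0.69  0.08]
```

Request:
step_arm --pt "0.27 0 0 0 0" --pt "0.27 0 0 0 0" --pt "0.27 0 0 0 0" --pt "0.27 0 0 0 0"

```text
t: 37.4
tcp_pos: [0.5869, 0.0517, 0.0244]
ee_rot: [0.518, 0.481, -0.518, 0.481]
contact_force: [-0.2, 0.2, 0.3]
opening: 0.0621
```

```bash
python3 st.py
```

```text
t 37.4 tcp [0.5869 0.0517 0.0244] jaw deg -4.21 rack [ 0.7621 58.7537] tray [ 130.8086 -230.7761] F [-0.15  0.19  0.26] op 0.0621 q [-0.45  0.64  0.39  1.88 -0.36  0.69  0.08]
```

Request:
step_arm --pt "0.27 0 0 2 0" --pt "0.27 0 0 6 0" --pt "0.27 0 0 11 0" --pt "0.27 0 0 14 0"

```text
t: 37.9
tcp_pos: [0.5878, 0.0515, 0.1684]
ee_rot: [0.519, 0.48, -0.517, 0.482]
contact_force: [-0.1, -0.2, -0.4]
opening: 0.0623
```

Request:
step_arm --pt "0.27 -10 28 3 0" --pt "0.27 -10 28 3 0" --pt "0.27 -10 28 3 0" --pt "0.27 -10 28 3 0" --pt "0.27 -10 28 3 0"

```text
t: 38.52
tcp_pos: [0.4856, 0.3345, 0.1963]
ee_rot: [0.518, 0.482, -0.517, 0.482]
contact_force: [1.0, -0.3, 0.2]
opening: 0.0618
```

Request:
step_arm --pt "0.27 0 0 0 0" --pt "0.27 0 0 0 0" --pt "0.27 0 0 0 0"

```text
t: 38.9
tcp_pos: [0.4876, 0.33, 0.195]
ee_rot: [0.519, 0.48, -0.519, 0.481]
contact_force: [0.7, 0.1, 0.5]
opening: 0.062
```

```bash
python3 st.py;  python3 look.py t20; python3 - <<'E'
from h import *
shot('scene','s20')
d=cv2.imread('pics/s20.png');cv2.imwrite('pics/s20c.png',cv2.resize(d[100:380,60:360],None,fx=2,fy=2))
E
```

```text
t 38.9 tcp [0.4876 0.33   0.195 ] jaw deg -4.36 rack [-118.6192  329.0429] tray [-11.2237  28.3282] F [0.66 0.1  0.54] op 0.062 q [-1.01  0.41  0.44  1.76 -0.2   1.01 -0.57]
tray+ none
tray- none
rack+ 532 [ 1.2 56.1] [45.6 48.1] 0.0 z [0.0294 0.0575]
rack- 547 [  0.5 -56.3] [48.2 45.5] 89.7 z [0.0335 0.0571]
mark 171 [25.3 -0.1] [30.2 29.2] 4.3 z [0.0452 0.0604]
pad obj 490 [ 0.5 -0.9] [49.1 49.7] 51.6 z [0.0574 0.0793]
small none
```

View pics/s20c.png

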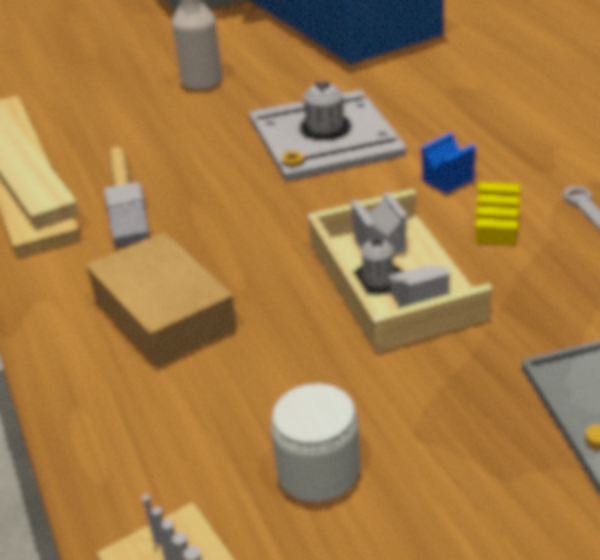

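View pics/t20.png

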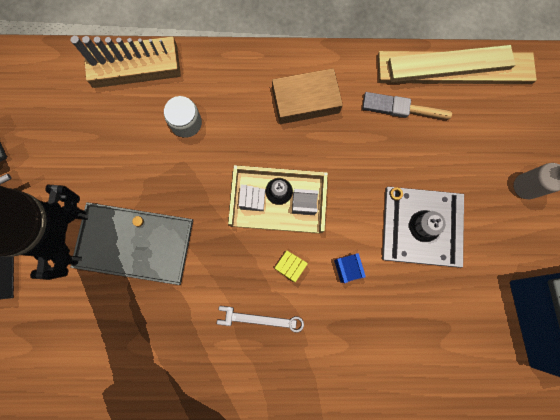

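The views show both blocks back in the rack and square (252,198 and 304,202), the small chuck on the mark (278,189) and the large chuck on the pad (428,226). Nothing else has moved and the arm is clear, so I'm handing in.

```bash
python3 -c "
from bench import arm
print(arm.finish_job())"
```

```text
the job is handed in; nothing more can be done
None
```

I handed the job in at about 39 s of robot time, well inside the 144 s limit. Both blocks went upright into the tray, then the large chuck onto the pad, the small chuck onto the rack's back mark, and finally both blocks back into the rack.

The last camera checks before hand-in, from the top view, with the limit that applies to each:

| Part | Measured | Limit |
|---|---|---|
| Large chuck | about 1 mm from the middle of the pad | 12 mm |
| Small chuck | about 1 mm from the middle of the mark | 13 mm |
| V-block | about 2.4 mm from its start, square within about 0.5° | 14 mm, 0.3 rad |
| Step block | about 1.6 mm from its start, square within about 0.5° | 14 mm, 0.3 rad |

All four stand upright and released, the other things on the bench look unmoved, and the arm is clear of everything.

The two cameras disagreed by about 3–4 mm on the positions of the chucks and the mark. I relied on the top view for the placings, and the disagreement is well inside the tolerances. No check failed; `arm.finish_job()` gives no verdict, so the result itself is not confirmed.

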